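Lower the bench lift level with the loader deck

ROBOT

A 6-joint arm with a two-finger parallel gripper is mounted at the origin on the work surface. World frame = base frame: x ahead of the robot, y to its left, z up, the work surface at z = 0. Lengths are in m, angles in rad, forces in N, time in s.
With the tool pointing down it reaches from about 0.25 to 0.775 m from the base axis. Payload 4 kg.
Tool frame: the origin (TCP) lies midway between the tips of the shut fingers; the grasp point (between the pads) lies 19 mm behind it; y points along the fingers, x is the direction in which the jaws open and shut, and the axes are right-handed (so a half turn about y gives the same grasp; the last joint's range is limited). The gripper opens to 85 mm and grips with 20 to 120 N. Pads are 22 mm wide; open, the fingers measure 114 mm over their backs; the gripper's body (76 mm by 85 mm) begins 54 mm behind the grasp point. The pads swing forward as they close: fully open they stand 13 mm farther back than shut.
Start: joints at [-1.451, 0.087, 1.371, -0, 1.684, -0.103], TCP at [0.122, -0.536, 0.231] pointing down, gripper open.
Joint ranges: [-3.1, 3.1], [-0.76, 2.03], [0.27, 2.55], [-1.08, 4.22], [0.17, 2.65], [-2.57, 2.57]. Speed limits (rad/s): [2.79, 2.79, 3.14, 3.14, 3.14, 3.14].

INTERFACE

Orientations are given as a unit quaternion [x, y, z, w].
In Python, from rig import readout, optics, ctrl, outline_of gives the robot as it stands. The module is installed in compiled form; this text tells all that it offers.
- The arm moves only by the tool move_arm, never from a script. Its argument "steps" is a list of rows, each a list of 2 entries, a list of its own where there are three numbers: the shift along the tool's x, y, z in m, then the turn, a rotation vector about the tool's x, y, z in degrees. A call has 1 to 20 rows; each row is the pose to reach, as a shift and turn from the pose commanded when the call began, along the tool's axes at that moment; what a row does not reach only later rows make up. A row lasts 1/12 s, in which the tool goes at most 41.7 mm and 7.16 degrees, less where a joint would pass 70% of its speed; a pose out of reach is approached as far as the arm can. A call with a gripper value outside its range is refused whole. "jaw" is the closure, from -1 (fully open) to 1 (shut), set as the call begins (left out, the last holds). The fingers move at their own pace and stop on an object; the grip force is fixed at half the most. Time passes only in rows, so rows that repeat a pose let the fingers close. It gives the time, the measured TCP pose, the force and the opening at its end, in the units of the state.
- readout.observe(): the state, without advancing time (a new reading comes with each control period).
- optics.snapshot(name): name is "scene" or "top"; returns a dict with "color" (384x512x3 uint8, red, green, blue), "fx", "fy", "cx", "cy" (pixels), "k1" (the pictures are not rectified: a ray, as slopes to the right and down, at radius r is drawn at 1 + k1 r^2 times it, then the intrinsics apply), "origin" and "orientation" of the camera in the world. Camera axes: x right, y down, z forward; pixel columns grow to the right and rows downward; lengths in m; the calibration is good to about 2 mm. A picture is of the moment at which its call begins. There is no depth.
- ctrl.finish_job(): hands the job in, once; it reports no verdict.
Trained networks look in the newest picture that a camera, given by its name, has taken for a name from the list of things; names that differ only in an ending like _2 or _b are one class to them, and where a whole thing is asked for, a point or a joint stands for the part that bears it (a point fixed in the world has none). Each returns a list of dicts, best first, with "confidence" (0 to 1); they miss things now and then, are a little off and sometimes report something else, mostly with a low value. They report only what shows in the picture. A call takes as long as a camera call.
- outline_of(name, camera): "region" (384x512 bool, what is visible of it) and "bbox" ([centre column, centre row, width, height] in pixels, round what is visible of it).
The state is a dict: "t": time; "joint_positions": joint angles; "qd": joint speeds; "tau": joint torques, N m; "ee_pos": TCP position; "tool_rot": TCP orientation; "ft_force": force on the tool from outside, world axes, zero at the start; "moment": the same for the moment, N m; "width": finger opening in m.
Only numpy, scipy, OpenCV 4.12 (cv2) and the standard library are available. Lean on these libraries where they do the work, as an engineer would, in place of code of your own. Each camera call takes 0.05 s, during which the arm holds its last target.

TASK

The freezer box stands on the raised platform of the hydraulic bench lift. Push the red-knobbed release lever round to crack the valve open a fraction of a turn, so the platform sinks slowly (about a centimetre a second), and shut the valve again so that the platform stays level with the blue deck beside it. Finish by nipping the lever up snug against its closed stop without forcing it, touch neither the platform nor the box, and leave the other things on the bench where they are.

Things in the scene. Friction and masses are not known exactly. Their poses are not given: they have to be found in the camera images.
- lift: Grey base of the hydraulic bench lift with an orange stripe, 170 (x) x 320 (y) x 50 high mm, fixed to the bench. Origin: centre of its underside. In its frame the ram stands at (0, 85) mm and the vertical valve axis at (-20, -100) mm.
- ram (a joint): How far the ram has sunk from its raised start, m: 0 = raised, 0.127 = fully down. It sinks (value grows) under its own weight and that of the box while the valve is open far enough, faster the farther it is open. Faster than 0.03 m/s is too fast. It cannot be raised again.
- platform: Square aluminium plate 150 x 150 x 10 mm carried by the ram, with the freezer box on it. Origin: centre of its TOP face, 205 mm above the bench at the start; axes as the lift's. Not to be touched.
- valve (a joint): Turn of the release valve, rad: 0 = closed on its stop; grows counter-clockwise seen from above as it opens, 1.5 at most. Stays where left; starts at 0 to 0.15. The ram holds at first; it starts to sink somewhere between 0.25 and 1.1 rad, sooner the heavier the box; beyond that each 0.1 rad adds about 10 mm/s, so fully open is far too fast. Turning it back slows and stops the ram at once.
- handle: Steel lever of the valve, turning with it, with an upright red knob at its end. Origin: on the valve axis, 62 mm above the bench; the knob's axis is at -70 mm on the handle's own x axis. The bar is 12 mm wide, its top 78 mm above the bench. At valve = 0 its axes are parallel to the lift's. More than 30 N in total on the lever damages the valve, so push it, do not squeeze it.
- knob (a point): Point on the axis of the red knob, 98 mm above the bench. The knob is an upright round post, 16 mm diameter, from 70 to 114 mm above the bench. It takes 2 to 6 N sideways here to turn the valve, most when closing. The closed stop gives about 10 N per mm here; snug is a push of 10 to 20 N onto the stop (under 7 N is not snug).
- deck: White sample loader beside the lift with a flat blue deck on top, 150 x 140 mm, fixed. Origin: centre of its TOP face; 8 mm gap to the platform's edge. Its height above the bench differs from one start to the next, 90 to 145 mm.
- freezer_box: Purple lidded freezer box 124 x 124 x 76 mm, loose on the platform, weight unknown. Origin: centre of its underside. Not to be touched.
- pot: Bystander: clear sample jar with white lid, 56 mm diameter, 75 mm high. Origin: centre of its underside.
- timer: Bystander: white bench timer 30 x 75 x 65 mm. Origin: centre of its underside.
- centrifuge: Bystander: round white and orange mini centrifuge, 170 mm diameter, 112 mm high. Origin: centre of its underside.
- tube_rack: Bystander: green tube rack 70 x 130 x 60 mm with capped tubes up to 104 mm. Origin: centre of its underside.

How it is judged:
On the way, in this order (a step that is already met when the one before it is completed fails the run):
1. the valve is cracked open and the platform is sinking, at least 10 mm below its start and still more than 5 mm above the deck (distance of platform from where it was at the start of the episode above 0.01 m and velocity of joint ram above 0.001 m/s and value of joint valve above 0.2 rad and z of platform in the frame of deck above 0.005 m), for 0.2 s.
2. with the platform level with the deck the lever is pressed snug onto its closed stop with at least 7 N (value of joint valve below 0.06 rad and contact force between anything else and handle above 7 N and z of platform in the frame of deck between -0.005 and 0.005 m), for 0.1 s.
At the end, for the whole second after the job is handed in: The platform's top is within 5 mm of the deck's height and at rest, the valve is closed (below 0.1 rad), and the freezer box stands upright in the middle of the platform (within 30 mm) (z of platform in the frame of deck between -0.005 and 0.005 m and value of joint valve below 0.1 rad and velocity of joint ram between -0.001 and 0.001 m/s and horizontal distance between freezer_box and platform below 0.03 m and z of freezer_box in the frame of platform below 0.005 m and angle between freezer_box's own z axis and vertical below 0.1 rad); the robot touches nothing.
It fails at once if the platform sinks faster than 30 mm/s (velocity of joint ram above 0.03 m/s).
It fails at once if more than 30 N on the lever (contact force between anything else and handle above 30 N).
It fails at once if the robot touches the platform or the freezer box with more than 2 N (contact force between any of the arm, the fingers and platform above 2 N or contact force between any of the arm, the fingers and freezer_box above 2 N).
It fails at once if a bystander is moved more than 15 mm (distance of any of pot, timer, centrifuge, tube_rack from where it was at the start of the episode above 0.015 m).
It also fails if it takes over 72 s, if anything falls off the work surface, if the arm or the gripper's body presses on something with over 40 N, if the wrist force passes 120 N, or if a joint passes its speed limit or range.

## Working session

There is one attempt and no reset: what is moved stays moved. The work goes in short steps, Python scripts to look and compute and a tool call to move; the robot and the scene stay as the last step left them, time stands still between calls to the robot, and variables do not carry over. Pictures are saved under pics/ and viewed, and the job is handed in when it is done.

Besides the shell and the picture viewer there is one more tool, called after ">>>" in YAML: its name, and indented under it one key for each argument. move_arm: Moves the arm, as the interface text tells. Its arguments: {"type":"object","properties":{"steps":{"type":"array"},"jaw":{"type":"number"}},"required":["steps"]}

```bash
mkdir -p pics
cat > h.py <<'E'
import numpy as np, cv2
from scipy.spatial.transform import Rotation as R
from rig import readout, optics, ctrl, outline_of
def snap(n,fn=None):
    s=optics.snapshot(n)
    if fn: cv2.imwrite('pics/'+fn,s['color'][:,:,::-1])
    return s
def K(s): return np.array([[s['fx'],0,s['cx']],[0,s['fy'],s['cy']],[0,0,1.]])
def D(s): return np.array([s['k1'],0,0,0,0.])
def cam(s): return R.from_quat(s['orientation']).as_matrix(), np.array(s['origin'])
def proj(s,P):
    M,o=cam(s); P=np.atleast_2d(P)
    q=(P-o)@M
    return cv2.projectPoints(q.reshape(-1,1,3),np.zeros(3),np.zeros(3),K(s),D(s))[0].reshape(-1,2)
def ray(s,uv):
    M,o=cam(s)
    x=cv2.undistortPoints(np.array(uv,float).reshape(-1,1,2),K(s),D(s)).reshape(-1,2)
    d=np.c_[x,np.ones(len(x))]@M.T
    return o,d
def atz(s,uv,z):
    o,d=ray(s,uv); return o+d*((z-o[2])/d[:,2])[:,None]
def tri(s1,uv1,s2,uv2):
    o1,d1=ray(s1,uv1);o2,d2=ray(s2,uv2);out=[]
    for a,b in zip(d1,d2):
        t=np.linalg.lstsq(np.c_[a,-b],o2-o1,rcond=None)[0]
        p,q=o1+t[0]*a,o2+t[1]*b; out.append(np.r_[(p+q)/2,np.linalg.norm(p-q)])
    return np.array(out)
E
python3 - <<'E'
from h import *
np.set_printoptions(precision=4,suppress=True)
st=readout.observe();print(st)
for c in('scene','top'):
    s=snap(c,c+'0.png');print(c,s['fx'],s['k1'],s['origin'],s['orientation'])
    for n in ['lift','platform','handle','knob','deck','freezer_box','pot','timer','centrifuge','tube_rack']:
        for r in outline_of(n,c)[:2]: print(n,r['confidence'],np.round(r['bbox'],1))
E
```

```text
{'t': 0.0, 'joint_positions': array([-1.4511,  0.088 ,  1.3723, -0.    ,  1.6836, -0.1031]), 'qd': array([-0.0007,  0.0002,  0.0006,  0.0005,  0.0003, -0.0004]), 'tau': array([  0.0011, -35.1874, -31.3268,   0.    ,   0.0109,  -0.    ]), 'ee_pos': array([ 0.1215, -0.5359,  0.2301]), 'tool_rot': array([-0.5519,  0.4419, -0.4407,  0.5531]), 'ft_force': array([-0.5108,  0.2068,  0.9094]), 'moment': array([0.02  , 0.016 , 0.0328]), 'width': 0.08530069752046285}
scene 471.82375592961967 -0.14732693703192987 [1.0997 0.1025 1.0441] [ 0.6111  0.7365 -0.2226 -0.1857]
lift 0.97 [258.  245.8 147.7 111.7]
platform 0.61 [290.9 224.2  76.5  74.1]
handle 0.78 [214.2 215.6  12.8  44. ]
knob 0.62 [214.  216.8   6.4  38.8]
deck 0.74 [356.1 270.8  76.7  89.4]
freezer_box 0.59 [297.6 217.   66.9  74.6]
freezer_box 0.26 [337.3 200.6   9.2  40.3]
timer 0.92 [124.2 210.2  34.6  27.7]
timer 0.27 [291.9 223.7  75.   73.6]
centrifuge 0.58 [129.9 159.6  63.2  59.5]
centrifuge 0.58 [135.3 243.5  29.5  30.7]
tube_rack 0.81 [338.  202.2   7.2  41.7]
top 394.66369498593605 0.012750561917197686 [0.3932 0.0072 1.2461] [ 0.7083 -0.704   0.0435 -0.0301]
lift 0.67 [245.6 154.4 110.3  72.8]
lift 0.34 [216.1 151.2  55.6  56.3]
platform 0.89 [214.9 150.7  57.4  55.8]
platform 0.2 [372.8 235.1  56.3  52.5]
handle 0.73 [281.5 173.8  10.6  31.1]
handle 0.66 [214.8 144.   55.5  54.2]
knob 0.53 [284.9 174.6  13.2  28.6]
deck 0.56 [165.3 152.1  57.2  65.2]
freezer_box 0.65 [286.1 176.8  11.5  28.7]
freezer_box 0.58 [213.6 144.6  52.3  56. ]
pot 0.82 [339.3 149.8  27.4  23.5]
pot 0.45 [246.3 155.7 112.8  69.8]
timer 0.55 [359.1 180.   25.4  16.4]
centrifuge 0.71 [371.6 233.6  60.4  54.1]
tube_rack 0.76 [205.2 212.6  46.1  29.5]
tube_rack 0.68 [163.9 151.1  57.7  64.9]
```

View pics/scene0.png

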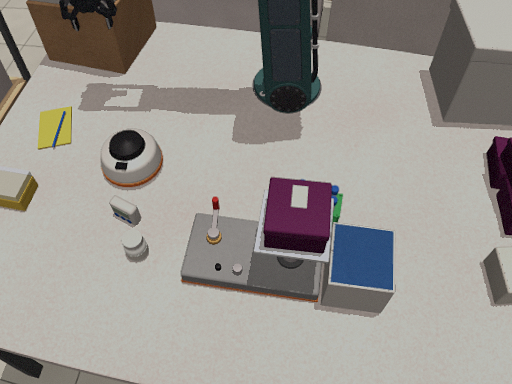

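View pics/top0.png

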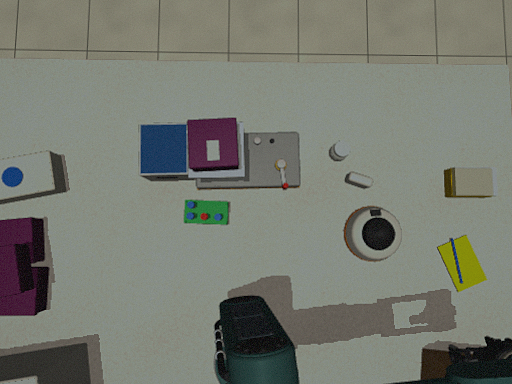

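Run:
```python
import cv2
a=cv2.imread('pics/scene0.png')[165:325,180:420];cv2.imwrite('pics/scene0z.png',cv2.resize(a,None,fx=3.3,fy=3.3,interpolation=cv2.INTER_CUBIC))
a=cv2.imread('pics/top0.png')[100:240,125:325];cv2.imwrite('pics/top0z.png',cv2.resize(a,None,fx=4,fy=4,interpolation=cv2.INTER_CUBIC))
```

```text
(no output)
```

View pics/scene0z.png

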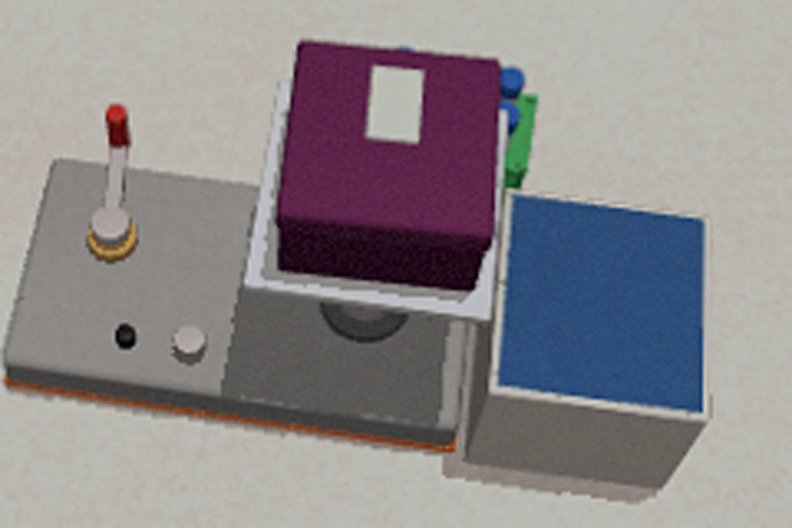

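View pics/top0z.png

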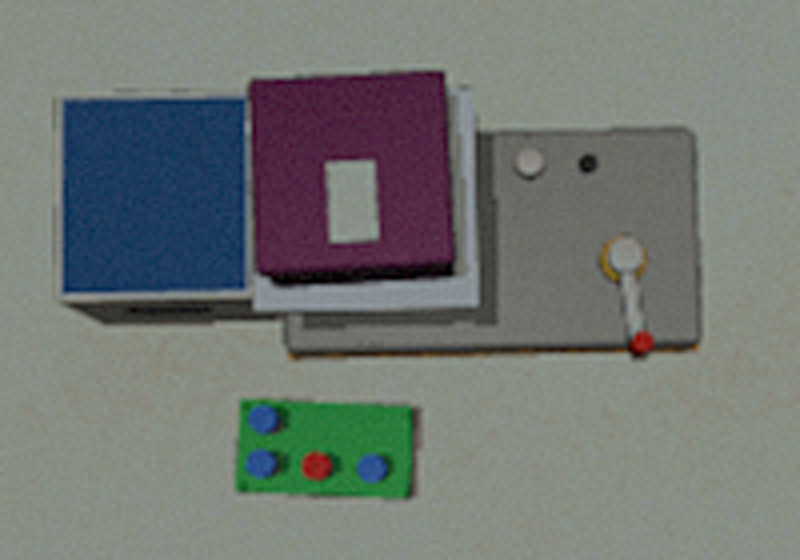

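```bash
cat > m.py <<'E'
from h import *
np.set_printoptions(precision=4,suppress=True)
def blue(s,box):
    c=s['color'].astype(int);m=((c[...,2]-c[...,0]>50)&(c[...,2]>80)).astype(np.uint8)
    k=np.zeros_like(m);x0,y0,x1,y1=box;k[y0:y1,x0:x1]=1;m&=k
    n,l,st,ce=cv2.connectedComponentsWithStats(m);i=1+np.argmax(st[1:,4]);m=(l==i).astype(np.uint8)
    h=cv2.convexHull(max(cv2.findContours(m,0,1)[0],key=cv2.contourArea))
    eps=1
    a=h
    while len(a)>4: a=cv2.approxPolyDP(h,eps,True);eps+=.5
    return a.reshape(-1,2).astype(float)
def red(s,box):
    c=s['color'].astype(int);m=((c[...,0]-c[...,1]>60)&(c[...,0]-c[...,2]>60))
    k=np.zeros_like(m);x0,y0,x1,y1=box;k[y0:y1,x0:x1]=1;m&=k
    ys,xs=np.nonzero(m);return xs,ys
E
python3 - <<'E'
from m import *
s=snap('scene');t=snap('top')
bs=blue(s,(300,200,420,320));bt=blue(t,(130,110,200,190))
print(bs,bt)
o=lambda a,key:a
# order: match by projecting z=.12
ws=atz(s,bs,.12)
print(ws, atz(t,bt,.12))
pt=atz(t,bt,.12)[:,:2]
idx=[np.argmin(np.linalg.norm(pt-w,axis=1)) for w in ws[:,:2]]
T=tri(s,bs,t,bt[idx]);print('deck',T,T.mean(0))
for nm,c,b in(('s',s,(200,180,235,250)),('t',t,(270,170,300,200))):
    x,y=red(c,b);print(nm,x.mean(),y.mean(),x.min(),x.max(),y.min(),y.max(),len(x))
E
```

```text
[[336. 224.]
 [392. 232.]
 [392. 289.]
 [331. 281.]] [[185. 125.]
 [185. 171.]
 [141. 172.]
 [141. 125.]]
[[0.5481 0.1884 0.12  ]
 [0.5459 0.3161 0.12  ]
 [0.6841 0.3208 0.12  ]
 [0.6882 0.1911 0.12  ]] [[0.6994 0.1938 0.12  ]
 [0.5643 0.1906 0.12  ]
 [0.5604 0.316  0.12  ]
 [0.698  0.3207 0.12  ]]
deck [[0.5611 0.1867 0.1418 0.0007]
 [0.5575 0.3112 0.1393 0.0009]
 [0.6928 0.3159 0.1391 0.0009]
 [0.6951 0.1903 0.136  0.0016]] [0.6266 0.251  0.139  0.001 ]
s 214.85714285714286 202.3968253968254 212 218 197 208 63
t 285.1 185.05 283 287 183 187 20
```

Run:
```python
import cv2
a=cv2.imread('pics/scene0.png')
def z(a,x,y,w,h,n):
    f=800//w; cv2.imwrite('pics/'+n,cv2.convertScaleAbs(cv2.resize(a[y:y+h,x:x+w],None,fx=f,fy=f,interpolation=cv2.INTER_LINEAR),alpha=1.4)); print(n,f)
z(a,250,170,100,75,'z1.png');z(a,310,220,100,75,'z2.png');z(a,180,180,80,75,'z3.png');z(a,240,230,100,75,'z5.png')
a=cv2.imread('pics/top0.png')
z(a,180,115,80,60,'z4.png')
z(a,240,130,80,60,'z6.png');
```

```text
z1.png 8
z2.png 8
z3.png 10
z5.png 8
z4.png 10
z6.png 10
```

View pics/z1.png

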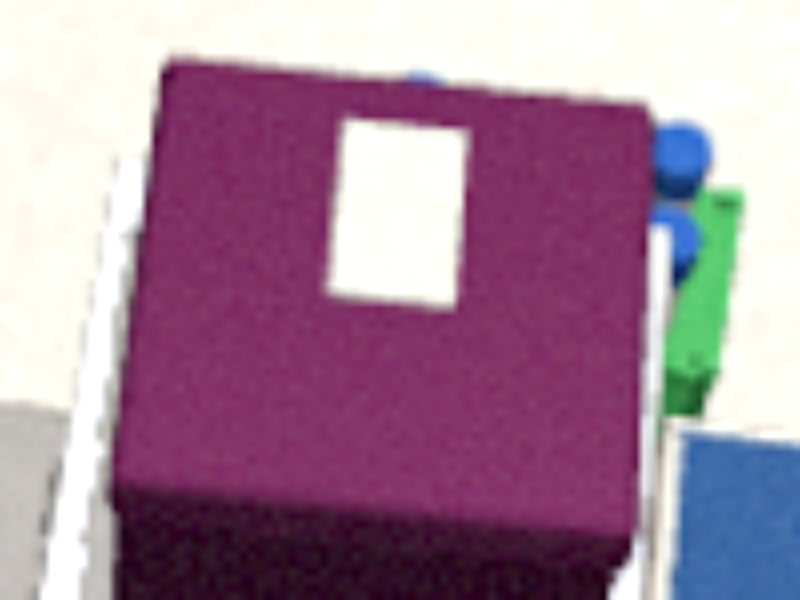

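View pics/z5.png

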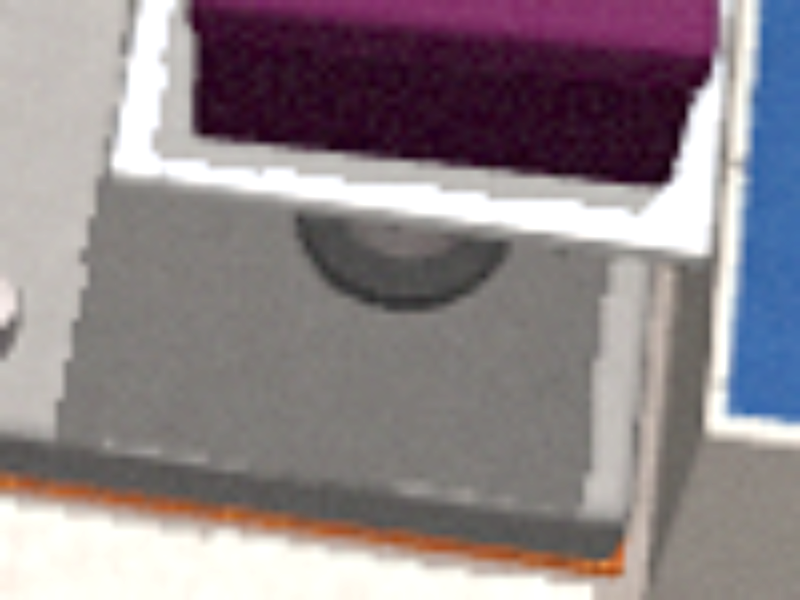

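View pics/z2.png

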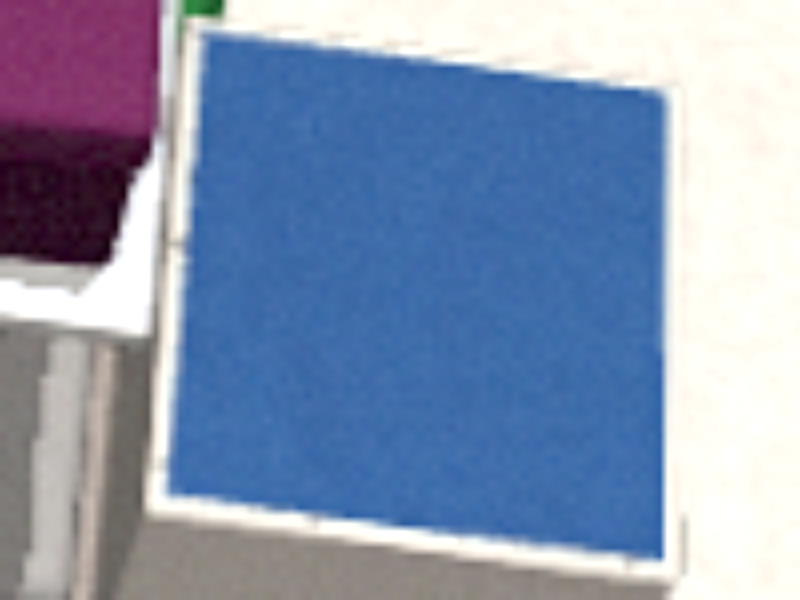

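View pics/z3.png

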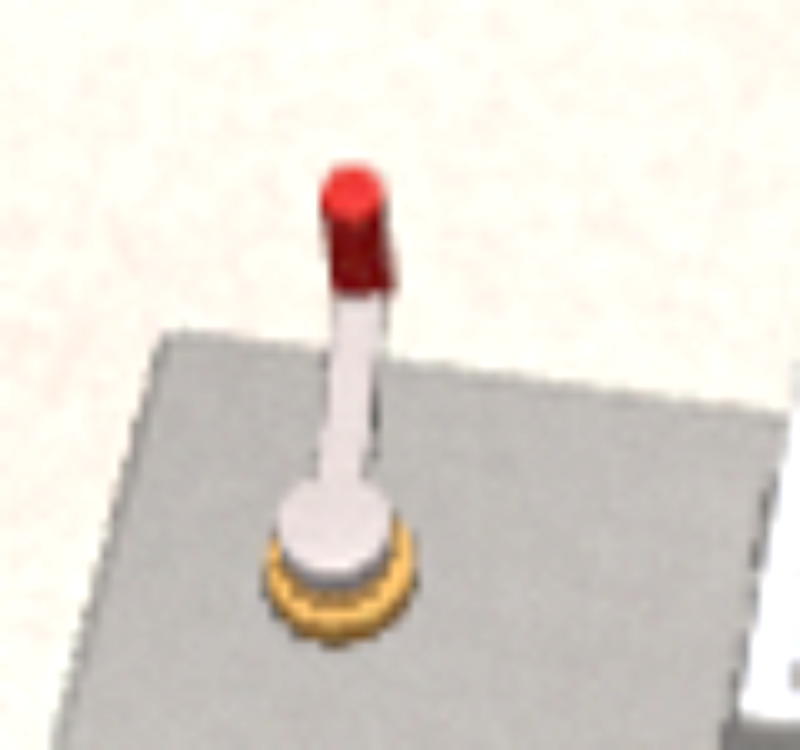

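View pics/z4.png

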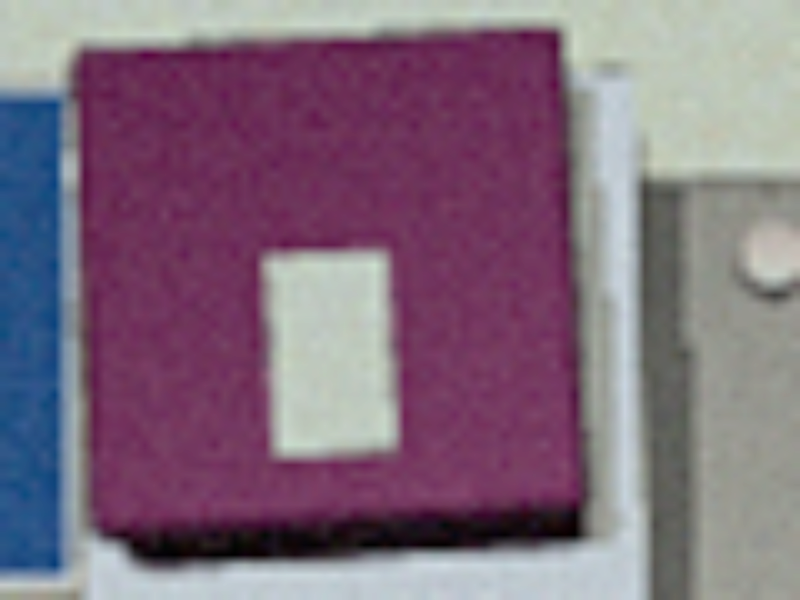

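View pics/z6.png

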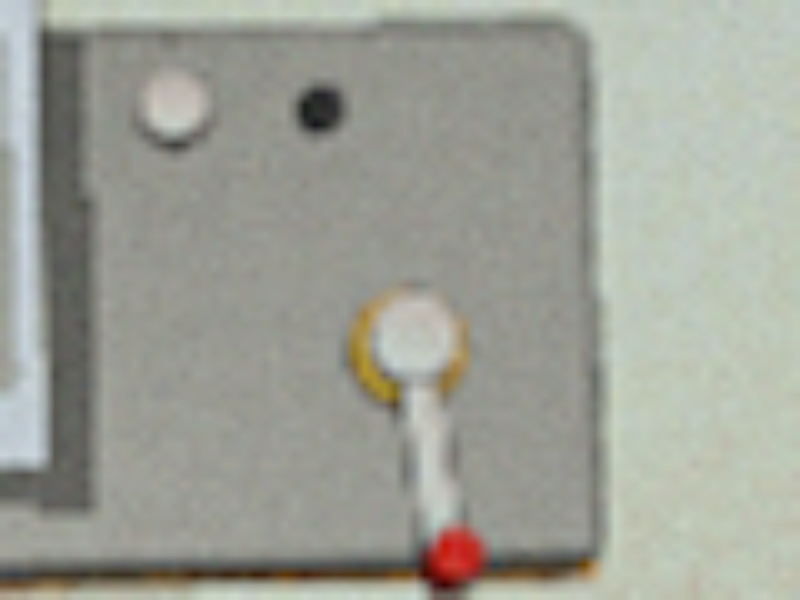

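```bash
cat > fit.py <<'E'
from m import *
from scipy.optimize import least_squares
def Z(x0,y0,f,X,Y): return [x0+(X+.5)/f-.5,y0+(Y+.5)/f-.5]
s=snap('scene');t=snap('top')
z1=lambda X,Y:Z(250,170,8,X,Y);z5=lambda X,Y:Z(240,230,8,X,Y);z2=lambda X,Y:Z(310,220,8,X,Y)
z3=lambda X,Y:Z(180,180,10,X,Y);z4=lambda X,Y:Z(180,115,10,X,Y);z6=lambda X,Y:Z(240,130,10,X,Y)
sz=lambda X,Y:Z(180,165,3.3,X,Y);tz=lambda X,Y:Z(125,100,4,X,Y)
h=.075;P=lambda a,b:(a*h,.085+b*h,.205)
B=lambda a,b:(a*.085,b*.16,.05)
obs=[(0,P(1,-1),z5(113,172)),(0,P(1,1),z5(712,250)),(0,P(-1,-1),z1(122,158)),(0,P(-1,1),z1(668,226)),
(1,P(1,-1),z4(633,72)),(1,P(-1,-1),z4(643,468)),(1,P(-1,1),tz(254,306)),
(0,B(-1,-1),z3(160,330)),(0,B(1,1),z5(628,522)),(0,B(1,-1),sz(5,362)),
(1,B(1,-1),z6(592,18)),(1,B(-1,-1),z6(602,560)),(1,B(-1,1),tz(287,350)),
(0,'cap',z3(335,520)),(1,'cap',z6(415,335)),(0,'knob',z3(353,190)),(1,'knob',z6(457,548)),
(0,'d--',z2(203,32)),(0,'d-+',z2(668,92)),(0,'d++',z2(665,560)),(0,'d+-',z2(168,495)),
(1,'d+-',tz(245,98)),(1,'d--',tz(245,290)),(1,'d-+',tz(63,292)),(1,'d++',tz(63,98))]
def pts(p):
    x,y,yaw,v,dz,bx,by,capz,dxo,dyo=p[:10]
    out=[]
    for c,q,_ in obs:
        if q=='cap': q=(-.02,-.1,capz)
        elif q=='knob': q=(-.02-.07*np.cos(v),-.1-.07*np.sin(v),.114)
        elif isinstance(q,str):
            sx=1 if q[1]=='+' else -1; sy=1 if q[2]=='+' else -1
            q=(dxo+sx*bx,.238+dyo+sy*by,dz)
        out.append(q)
    q=np.array(out);r=R.from_euler('z',yaw).as_matrix()
    return q@r.T+[x,y,0]
def res(p):
    w=pts(p);o=[]
    for k,cc in ((0,s),(1,t)):
        off=p[10+6*k:13+6*k];rv=p[13+6*k:16+6*k]
        i=[j for j,b in enumerate(obs) if b[0]==k]
        c2=dict(cc);c2['origin']=np.array(cc['origin'])+off
        c2['orientation']=(R.from_rotvec(rv)*R.from_quat(cc['orientation'])).as_quat()
        o.append((proj(c2,w[i])-np.array([obs[j][2] for j in i])).ravel()/.5)
    o.append(p[10:13]/.0015);o.append(p[16:19]/.0015);o.append(p[13:16]/.0015);o.append(p[19:22]/.0015)
    o.append(p[8:10]/.001)
    return np.concatenate(o)
p0=np.zeros(22);p0[:10]=[.65,.02,0,.1,.13,.068,.063,.08,0,0]
f=least_squares(res,p0,loss='soft_l1')
C=np.sqrt(np.diag(np.linalg.inv(f.jac.T@f.jac)))
if __name__=='__main__':
    for n,a,b in zip('x y yaw v dz bx by capz dx dy'.split(),f.x,C):print(n,round(a,4),round(b,4))
    print(f.x[10:]);r=res(f.x)[:2*len(obs)].reshape(-1,2)*.5
    ob=[b for b in obs if b[0]==0]+[b for b in obs if b[0]==1]
    for b,e in zip(ob,r):print(b[0],b[1],e)
E
python3 fit.py
```

```text
x 0.6146 0.0017
y 0.0123 0.0017
yaw 0.0257 0.003
v 0.1138 0.015
dz 0.1392 0.002
bx 0.0697 0.0005
by 0.0646 0.0005
capz 0.0814 0.0026
dx 0.0172 0.0011
dy 0.0004 0.0007
[ 0.0004 -0.0001  0.0014 -0.0006  0.0003 -0.0007 -0.0004  0.0001  0.0006
  0.0001  0.      0.0009]
0 (0.075, 0.010000000000000009, 0.205) [-0.515  -0.1783]
0 (0.075, 0.16, 0.205) [0.1727 0.7452]
0 (-0.075, 0.010000000000000009, 0.205) [-0.5097 -0.5151]
0 (-0.075, 0.16, 0.205) [0.8845 0.2681]
0 (-0.085, -0.16, 0.05) [ 0.0813 -1.0646]
0 (0.085, 0.16, 0.05) [0.8706 0.4338]
0 (0.085, -0.16, 0.05) [-2.0296 -0.1279]
0 cap [0.0262 0.0519]
0 knob [-0.0312  0.2118]
0 d-- [ 0.2972 -0.1596]
0 d-+ [-0.0799  0.0984]
0 d++ [-0.1415  0.0282]
0 d+- [ 0.0299 -0.2205]
1 (0.075, 0.010000000000000009, 0.205) [ 0.2664 -0.9518]
1 (-0.075, 0.010000000000000009, 0.205) [ 0.1903 14.4768]
1 (-0.075, 0.16, 0.205) [-0.6316  0.6501]
1 (0.085, -0.16, 0.05) [-0.2034 -0.5708]
1 (-0.085, -0.16, 0.05) [ 0.4987 -0.3535]
1 (-0.085, 0.16, 0.05) [-1.04   -0.1021]
1 cap [-0.101  -0.2837]
1 knob [-0.0096  0.1561]
1 d+- [ 0.1959 -0.1885]
1 d-- [0.2867 0.0265]
1 d-+ [-0.3227  0.2795]
1 d++ [0.1621 0.4063]
```

```bash
sed -i 's/z4(643,468)/z6(47,465)/; s/p\[8:10\]\/.001/p[8:10]\/np.array([.02,.001])/' fit.py; python3 fit.py
python3 - <<'E'
from fit import *
p=f.x;r=R.from_euler('z',p[2]);L=np.array([p[0],p[1],0])
print('valve',r.apply([-.02,-.1,.06])+L)
for v in (0,p[3],.2,.4,.6,.8,1.1): print(v,r.apply([-.02-.07*np.cos(v),-.1-.07*np.sin(v),.098])+L)
print(R.from_quat(readout.observe()['tool_rot']).as_matrix())
# bystanders rough positions
for n,z in (('pot',.0),('timer',0.03),('tube_rack',.06),('centrifuge',.05)):
    x=outline_of(n,'top')[:1]
    for a in x: print(n,a['confidence'],atz(t,[a['bbox'][:2]],z))
E
```

```text
x 0.6139 0.0017
y 0.012 0.0016
yaw 0.028 0.0029
v 0.1101 0.015
dz 0.1409 0.002
bx 0.0696 0.0005
by 0.0646 0.0005
capz 0.0817 0.0026
dx 0.0188 0.0011
dy 0.0003 0.0006
[ 0.0003 -0.0002  0.0019 -0.0005  0.0004 -0.0004 -0.0003  0.0002  0.0008
  0.0001  0.      0.0006]
0 (0.075, 0.010000000000000009, 0.205) [-0.4394 -0.2372]
0 (0.075, 0.16, 0.205) [0.2016 0.5357]
0 (-0.075, 0.010000000000000009, 0.205) [-0.5907 -0.5378]
0 (-0.075, 0.16, 0.205) [0.7595 0.1181]
0 (-0.085, -0.16, 0.05) [ 0.0138 -0.9722]
0 (0.085, 0.16, 0.05) [0.9124 0.2337]
0 (0.085, -0.16, 0.05) [-1.9462 -0.0437]
0 cap [0.0025 0.0296]
0 knob [0.0045 0.2781]
0 d-- [ 0.2223 -0.0731]
0 d-+ [-0.1406  0.0829]
0 d++ [-0.0668  0.0401]
0 d+- [ 0.0867 -0.0908]
1 (0.075, 0.010000000000000009, 0.205) [ 0.2773 -0.6265]
1 (-0.075, 0.010000000000000009, 0.205) [-0.049   0.0981]
1 (-0.075, 0.16, 0.205) [-0.4627  1.1215]
1 (0.085, -0.16, 0.05) [-0.2112 -0.4326]
1 (-0.085, -0.16, 0.05) [ 0.6378 -0.2231]
1 (-0.085, 0.16, 0.05) [-0.8835  0.307 ]
1 cap [-0.0035 -0.1122]
1 knob [0.0557 0.3538]
1 d+- [ 0.1364 -0.4116]
1 d-- [ 0.3585 -0.1848]
1 d-+ [-0.2611  0.1887]
1 d++ [0.0918 0.3008]
valve [ 0.5967 -0.0885  0.06  ]
0 [ 0.5268 -0.0904  0.098 ]
0.11005023826043273 [ 0.5274 -0.0981  0.098 ]
0.2 [ 0.5285 -0.1043  0.098 ]
0.4 [ 0.533  -0.1175  0.098 ]
0.6 [ 0.5401 -0.1296  0.098 ]
0.8 [ 0.5494 -0.14    0.098 ]
1.1 [ 0.5667 -0.1517  0.098 ]
[[ 0.2209  0.      0.9753]
 [-0.9753 -0.0001  0.2209]
 [ 0.0001 -1.      0.    ]]
pot 0.85 [[ 0.6571 -0.2832  0.    ]]
timer 0.8 [[ 0.5489 -0.337   0.03  ]]
tube_rack 0.98 [[0.4412 0.1352 0.06  ]]
centrifuge 0.78 [[ 0.3815 -0.3701  0.05  ]]
```

>>> move_arm:
  steps:
    - [[-0.034,0,0.049],[0,0,0]]
    - [[-0.067,0,0.098],[0,0,0]]
    - [[-0.101,0,0.148],[0,0,0]]
    - [[-0.135,0,0.197],[0,0,0]]
    - [[-0.168,0,0.246],[0,0,0]]
    - [[-0.202,0,0.296],[0,0,0]]
    - [[-0.236,0,0.345],[0,0,0]]
    - [[-0.27,0,0.394],[0,0,0]]
    - [[-0.303,0,0.443],[0,0,0]]
    - [[-0.337,0,0.493],[0,0,0]]
    - [[-0.337,0,0.493],[0,0,0]]
    - [[-0.337,0,0.493],[0,0,0]]
    - [[-0.337,0,0.493],[0,0,0]]
    - [[-0.337,0,0.493],[0,0,0]]
    - [[-0.337,0,0.493],[0,0,0]]
    - [[-0.337,0,0.493],[0,0,0]]
    - [[-0.337,0,0.493],[0,0,0]]
    - [[-0.337,0,0.493],[0,0,0]]
  jaw: 0.1

```text
t: 3.2
ee_pos: [0.5272, -0.0998, 0.2313]
tool_rot: [0.553, -0.442, 0.442, -0.552]
ft_force: [1.2, -0.4, -0.1]
width: 0.0386
```

Run:
```python
from h import *
s=snap('scene');t=snap('top')
a=cv2.resize(s['color'][120:320,170:420],None,fx=1.6*2,fy=3.2)[:,:,::-1][:600]
b=cv2.resize(t['color'][90:270,150:400],None,fx=3.2,fy=3.2)[:,:,::-1]
cv2.imwrite('pics/s1.png',a[:600]);cv2.imwrite('pics/t1.png',b)
```

```text
(no output)
```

View pics/s1.png

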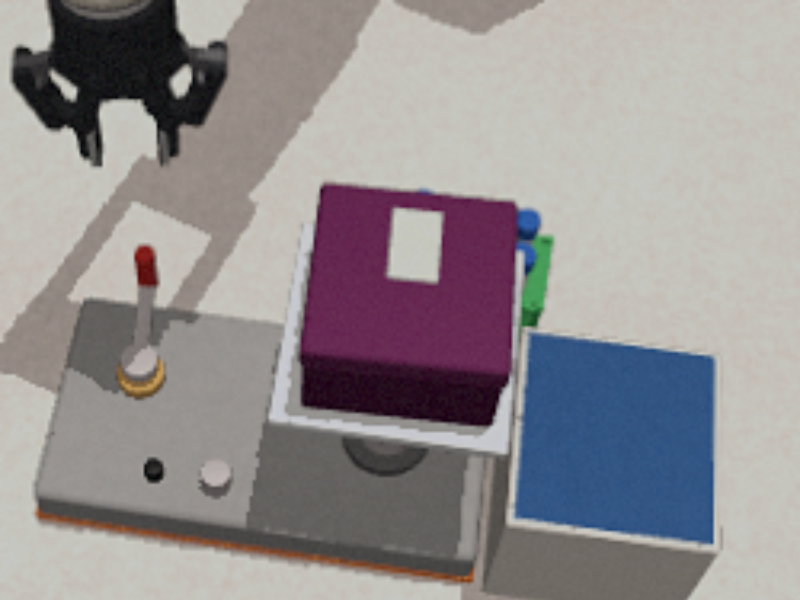

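View pics/t1.png

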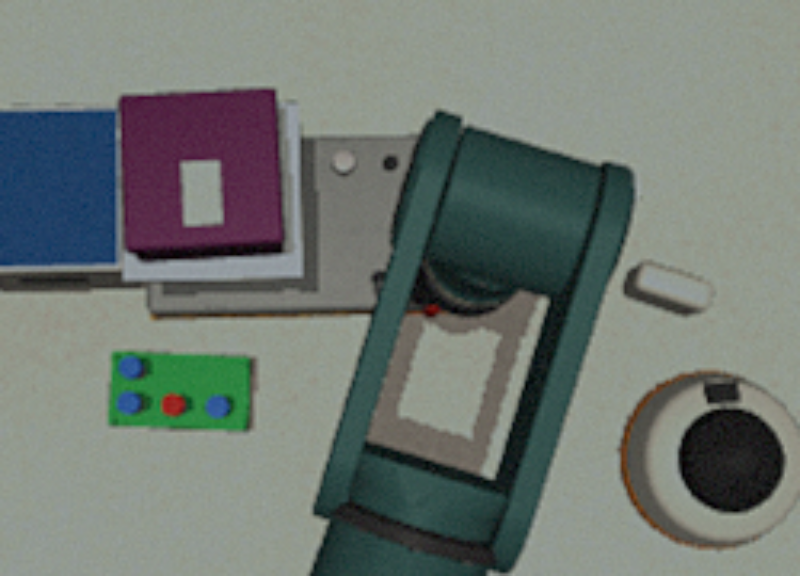

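>>> move_arm:
  steps:
    - [[-0.001,0.025,0],[0,0,0]]
    - [[-0.001,0.055,0],[0,0,0]]
    - [[-0.001,0.085,0],[0,0,0]]
    - [[-0.001,0.105,0],[0,0,0]]
    - [[-0.001,0.115,0],[0,0,0]]
    - [[-0.001,0.125,0],[0,0,0]]
    - [[-0.001,0.135,0],[0,0,0]]
    - [[-0.001,0.145,0],[0,0,0]]
    - [[-0.001,0.149,0],[0,0,0]]
    - [[-0.001,0.149,0],[0,0,0]]
    - [[-0.001,0.149,0],[0,0,0]]

```text
t: 4.22
ee_pos: [0.528, -0.0979, 0.0827]
tool_rot: [-0.552, 0.441, -0.442, 0.553]
ft_force: [-0.1, 0.7, -0.6]
width: 0.0386
```

Run:
```python
from h import *
s=snap('scene')
a=cv2.resize(s['color'][150:300,170:370],None,fx=4,fy=4)[:,:,::-1]
cv2.imwrite('pics/s2.png',a)
print(readout.observe()['ft_force'])
```

```text
[ 0.2419598  -1.18216234  1.10974496]
```

View pics/s2.png

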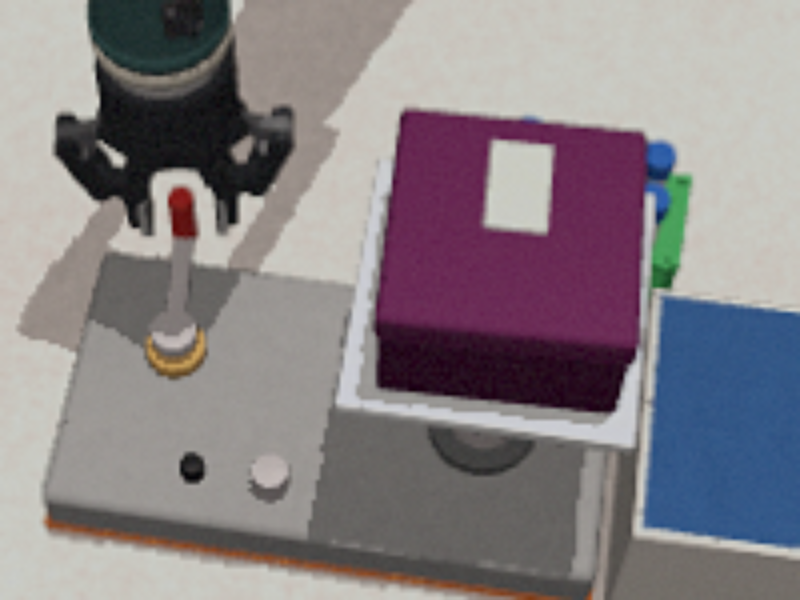

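```bash
cat > zest.py <<'E'
from h import *
import sys,os,time
from scipy.optimize import minimize_scalar
LX,LY,YAW=.6139,.012,.028
r=R.from_euler('z',YAW)
C0=r.apply([0,.085,0])+[LX,LY,0]
def patch(img,box): 
    x0,y0,x1,y1=box
    g=cv2.cvtColor(img,cv2.COLOR_RGB2GRAY).astype(np.float32)
    return cv2.GaussianBlur(g,(0,0),.8)
BOX={'scene':(264,178,330,234),'top':(186,117,238,168)}
def zest(name='scene',ref=None,init=0.):
    s=optics.snapshot(name); g=patch(s['color'],BOX[name])
    rf='ref_%s.npy'%name
    if not os.path.exists(rf): np.save(rf,s['color'])
    rg=patch(np.load(rf),BOX[name])
    x0,y0,x1,y1=BOX[name]
    # purple mask in ref
    c=np.load(rf).astype(int); m=((c[...,0]-c[...,1]>25)&(c[...,2]-c[...,1]>15)).astype(np.uint8)
    mm=np.zeros_like(m);mm[y0:y1,x0:x1]=1
    m=cv2.dilate(cv2.morphologyEx(m&mm,cv2.MORPH_CLOSE,np.ones((15,15))),np.ones((3,3)))*255
    P0=np.array([C0[0],C0[1],.281])
    du0=proj(s,P0-[0,0,init])[0]-proj(s,P0)[0]
    W=np.array([[1,0,du0[0]],[0,1,du0[1]]],np.float32)
    cc,W=cv2.findTransformECC(rg,g,W,cv2.MOTION_AFFINE,(3,200,1e-5),m,5)
    u0=proj(s,P0)[0]; u=W@np.r_[u0,1]
    f=minimize_scalar(lambda d:np.sum((proj(s,P0-[0,0,d])[0]-u)**2),bounds=(-.01,.13),method='bounded')
    return f.x,cc,np.sqrt(f.fun),s
if __name__=='__main__':
    init=float(sys.argv[1]) if len(sys.argv)>1 else 0
    for n in ('scene','top'):
        d,cc,e,s=zest(n,init=init);print(n,'drop mm %.2f cc %.3f err %.2f'%(d*1e3,cc,e),readout.observe()['t'])
    st=readout.observe();print('F',np.round(st['ft_force'],1),np.round(st['ee_pos'],4))
E
python3 zest.py; python3 zest.py
python3 - <<'E'
from zest import *
V=r.apply([-.02,-.1,.06])+[LX,LY,0]
M=R.from_quat(readout.observe()['tool_rot']).as_matrix();print(M[:,0])
for sl in (5.,):
  for v in np.arange(.0,1.25,.05):
    k=r.apply([-.02-.07*np.cos(v),-.1-.07*np.sin(v),.098])+[LX,LY,0]
    d=k-[.528,-.0979,.098]; print(round(v,2),'tool xz', np.round(1e3*(d@M)[[0,2]],1))
E
```

```text
scene drop mm -0.00 cc 1.000 err 0.00 4.3167
top drop mm -0.00 cc 1.000 err 0.00 4.3667
F [ 0.6 -0.3  0.8] [ 0.5283 -0.0979  0.0833]
scene drop mm -0.85 cc 0.710 err 0.01 4.4167
top drop mm 0.70 cc 1.000 err 0.01 4.4667
F [ 0.7  1.4 -0.7] [ 0.5281 -0.0979  0.0831]
[ 2.21099003e-01 -9.75251029e-01  8.13605544e-04]
0.0 tool xz [-7.5  0.4]
0.05 tool xz [-4.1 -0.2]
0.1 tool xz [-0.6 -0.6]
0.15 tool xz [ 2.9 -0.8]
0.2 tool xz [ 6.4 -0.9]
0.25 tool xz [ 9.9 -0.8]
0.3 tool xz [13.4 -0.5]
0.35 tool xz [16.9 -0.1]
0.4 tool xz [20.3  0.5]
0.45 tool xz [23.7  1.3]
0.5 tool xz [27.1  2.3]
0.55 tool xz [30.4  3.4]
0.6 tool xz [33.6  4.7]
0.65 tool xz [36.8  6.2]
0.7 tool xz [39.9  7.8]
0.75 tool xz [42.9  9.6]
0.8 tool xz [45.9 11.5]
0.85 tool xz [48.7 13.6]
0.9 tool xz [51.4 15.8]
0.95 tool xz [54.  18.1]
1.0 tool xz [56.5 20.6]
1.05 tool xz [58.9 23.1]
1.1 tool xz [61.1 25.8]
1.15 tool xz [63.2 28.7]
1.2 tool xz [65.1 31.6]
```

>>> move_arm:
  steps:
    - [[0,0,0],[0,0,0]]
    - [[0,0,0],[0,0,0]]
    - [[0,0,0],[0,0,0]]
    - [[0,0,0],[0,0,0]]
  jaw: 0.4

```text
t: 4.8
ee_pos: [0.5277, -0.0979, 0.0824]
tool_rot: [0.552, -0.441, 0.441, -0.552]
ft_force: [0.0, 0.3, -0.5]
width: 0.0258
```

>>> move_arm:
  steps:
    - [[0.004,0,0],[0,0,0]]
    - [[0.008,0,-0.001],[0,0,0]]
    - [[0.011,0,-0.001],[0,0,0]]
    - [[0.015,0,-0.001],[0,0,0]]
    - [[0.015,0,-0.001],[0,0,0]]
    - [[0.015,0,-0.001],[0,0,0]]

```text
t: 5.3
ee_pos: [0.5299, -0.1133, 0.0822]
tool_rot: [0.553, -0.441, 0.442, -0.552]
ft_force: [0.1, 0.7, 0.6]
width: 0.0252
```

```bash
python3 zest.py
```

```text
scene drop mm 4.78 cc 0.444 err 0.24 5.35
top drop mm 2.35 cc 0.995 err 0.01 5.4
F [-0.   0.3  0.3] [ 0.5301 -0.1132  0.0822]
```

```bash
python3 - <<'E'
from h import *
s=snap('scene');t=snap('top')
a=cv2.resize(s['color'][170:270,190:340],None,fx=5.3,fy=5.3)[:,:,::-1]
cv2.imwrite('pics/s3.png',a)
ref=np.load('ref_scene.npy');print(np.abs(ref.astype(int)-s['color'])[178:234,264:330].mean(), ref[178:234,264:330].mean())
reft=np.load('ref_top.npy')
b=np.hstack([s['color'][170:300,240:400],ref[170:300,240:400]]);cv2.imwrite('pics/cmp.png',cv2.resize(b,None,fx=2.4,fy=2.4)[:,:,::-1])
E
python3 zest.py
```

```text
2.3064574314574315 94.91017316017316
scene drop mm 0.77 cc 0.768 err 0.13 5.55
top drop mm 0.53 cc 1.000 err 0.02 5.6
F [0.  0.2 0.8] [ 0.5303 -0.113   0.0824]
```

View pics/s3.png

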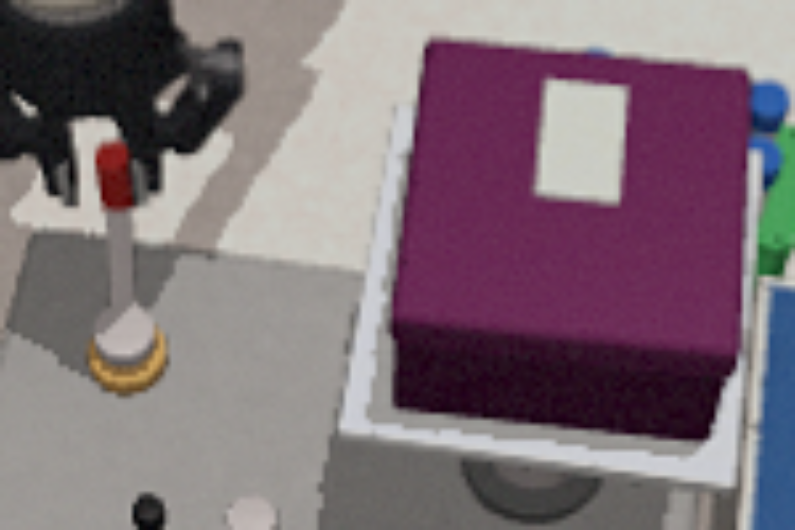

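View pics/cmp.png

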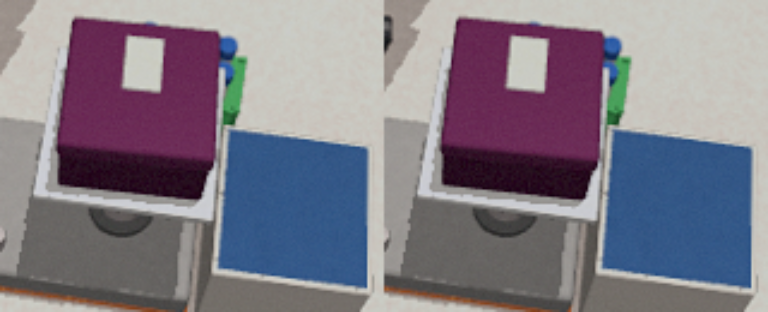

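```bash
cat > zest2.py <<'E'
from h import *
import sys
from zest import C0,r
h=.062
cor=np.array([C0+r.apply([a*h,b*h,.281]) for a,b in((1,1),(1,-1),(-1,-1),(-1,1))])
def prep(img): return cv2.GaussianBlur(img.astype(np.float32),(0,0),.8)
def zest(n,s=None):
    s=s or optics.snapshot(n); g=prep(s['color']); rg=prep(np.load('ref_%s.npy'%n))
    p0=proj(s,cor).astype(np.float32)
    m=cv2.fillConvexPoly(np.zeros(rg.shape[:2],np.uint8),p0.astype(np.int32),1)
    m=(cv2.dilate(m,np.ones((3,3)))>0)
    if n=='scene': m[:, :]=m
    ds=np.arange(-.003,.128,.0005);c=[]
    for d in ds:
        H=cv2.getPerspectiveTransform(p0,proj(s,cor-[0,0,d]).astype(np.float32))
        w=cv2.warpPerspective(g,H,(512,384),flags=cv2.INTER_LINEAR|cv2.WARP_INVERSE_MAP)
        c.append(np.mean(np.abs(w-rg)[m]))
    c=np.array(c);i=int(np.argmin(c)); lo,hi=max(0,i-6),i+7
    q=np.polyfit(ds[lo:hi]*1e3,c[lo:hi],2)
    return -q[1]/2/q[0],c[i],s
if __name__=='__main__':
    for n in('scene','top'):
        d,c,s=zest(n);print(n,'drop mm %.2f  res %.2f'%(d,c),readout.observe()['t'])
        cv2.imwrite('pics/last_%s.png'%n,s['color'][:,:,::-1])
    st=readout.observe();print('F',np.round(st['ft_force'],1),np.round(st['ee_pos'],4))
E
python3 zest2.py;python3 zest2.py
```

```text
scene drop mm 0.04  res 0.91 5.65
top drop mm 0.11  res 1.16 5.7
F [ 0.3 -0.9  0.2] [ 0.5302 -0.1129  0.0824]
scene drop mm 0.04  res 0.91 5.75
top drop mm 0.12  res 1.11 5.8
F [ 0.5 -0.4  0.2] [ 0.5301 -0.1128  0.0824]
```

>>> move_arm:
  steps:
    - [[0.002,0,0],[0,0,0]]
    - [[0.0035,0,0.0003],[0,0,0]]
    - [[0.0035,0,0.0003],[0,0,0]]
    - [[0.0035,0,0.0003],[0,0,0]]
    - [[0.0035,0,0.0003],[0,0,0]]

```text
t: 6.22
ee_pos: [0.5308, -0.1158, 0.0823]
tool_rot: [0.553, -0.442, 0.441, -0.552]
ft_force: [-1.8, 2.5, 0.9]
width: 0.0256
```

```bash
python3 zest2.py
```

```text
scene drop mm 0.06  res 1.04 6.2667
top drop mm 0.16  res 1.11 6.3167
F [-2.3  2.9  1.8] [ 0.5308 -0.1159  0.0822]
```

>>> move_arm:
  steps:
    - [[0.002,0,0],[0,0,0]]
    - [[0.0035,0,0.0005],[0,0,0]]
    - [[0.0035,0,0.0005],[0,0,0]]
    - [[0.0035,0,0.0005],[0,0,0]]
    - [[0.0035,0,0.0005],[0,0,0]]

```text
t: 6.73
ee_pos: [0.5324, -0.1196, 0.0821]
tool_rot: [0.553, -0.441, 0.441, -0.552]
ft_force: [-2.2, 0.9, -0.3]
width: 0.0255
```

```bash
python3 zest2.py
```

```text
scene drop mm 0.08  res 1.13 6.7833
top drop mm 0.19  res 1.17 6.8333
F [-0.8  1.1 -0.9] [ 0.5325 -0.1196  0.0821]
```

>>> move_arm:
  steps:
    - [[0.002,0,0.0004],[0,0,0]]
    - [[0.0035,0,0.0007],[0,0,0]]
    - [[0.0035,0,0.0007],[0,0,0]]
    - [[0.0035,0,0.0007],[0,0,0]]
    - [[0.0035,0,0.0007],[0,0,0]]

```text
t: 7.25
ee_pos: [0.5339, -0.1228, 0.0822]
tool_rot: [0.552, -0.441, 0.442, -0.552]
ft_force: [-2.0, 1.7, -1.0]
width: 0.0253
```

```bash
python3 zest2.py
python3 - <<'E'
import cv2
a=cv2.imread('pics/last_scene.png')[170:270,190:340];cv2.imwrite('pics/s4.png',cv2.resize(a,None,fx=5.3,fy=5.3))
E
```

```text
scene drop mm 0.09  res 1.28 7.3
top drop mm 0.26  res 1.22 7.35
F [-1.9  1.8 -0.8] [ 0.534  -0.1227  0.0823]
```

View pics/s4.png

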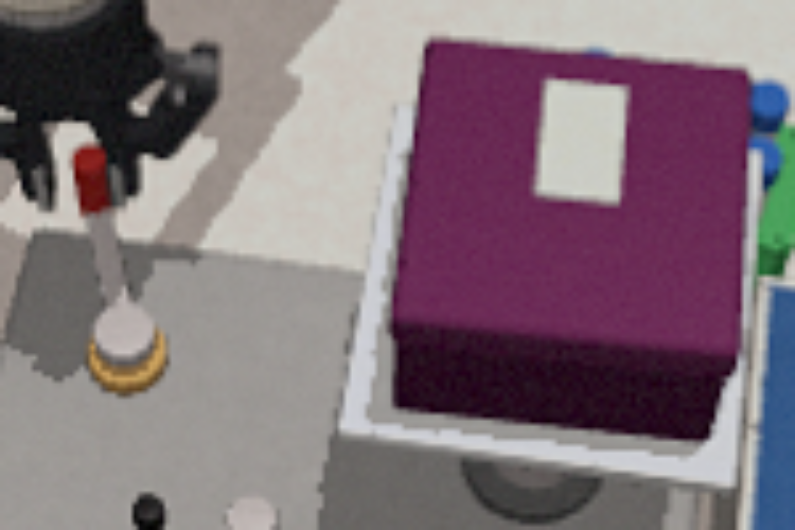

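>>> move_arm:
  steps:
    - [[0.002,0,0.0005],[0,0,0]]
    - [[0.0034,0,0.0008],[0,0,0]]
    - [[0.0034,0,0.0008],[0,0,0]]
    - [[0.0034,0,0.0008],[0,0,0]]
    - [[0.0034,0,0.0008],[0,0,0]]

```text
t: 7.77
ee_pos: [0.5355, -0.1259, 0.0824]
tool_rot: [-0.552, 0.441, -0.442, 0.552]
ft_force: [-2.2, 2.5, -1.5]
width: 0.0258
```

```bash
python3 zest2.py
```

```text
scene drop mm 0.11  res 1.43 7.8167
top drop mm 0.24  res 1.23 7.8667
F [-0.8  1.8 -1. ] [ 0.5355 -0.1259  0.0824]
```

>>> move_arm:
  steps:
    - [[0.002,0,0.0005],[0,0,0]]
    - [[0.0034,0,0.001],[0,0,0]]
    - [[0.0034,0,0.001],[0,0,0]]
    - [[0.0034,0,0.001],[0,0,0]]
    - [[0.0034,0,0.001],[0,0,0]]

```text
t: 8.28
ee_pos: [0.5372, -0.1291, 0.0824]
tool_rot: [0.552, -0.441, 0.442, -0.552]
ft_force: [-0.3, 1.4, -0.7]
width: 0.0256
```

```bash
python3 zest2.py
```

```text
scene drop mm 0.13  res 1.59 8.3333
top drop mm 0.27  res 1.24 8.3833
F [-0.5  1.3 -0.7] [ 0.5373 -0.129   0.0824]
```

>>> move_arm:
  steps:
    - [[0.002,0,0.0005],[0,-2,0]]
    - [[0.0034,0,0.001],[0,-4,0]]
    - [[0.0034,0,0.001],[0,-4,0]]
    - [[0.0034,0,0.001],[0,-4,0]]
    - [[0.0034,0,0.001],[0,-4,0]]

```text
t: 8.8
ee_pos: [0.5393, -0.1317, 0.0824]
tool_rot: [-0.567, 0.422, -0.422, 0.568]
ft_force: [0.5, 2.8, -0.3]
width: 0.0253
```

```bash
python3 zest2.py
```

```text
scene drop mm 0.15  res 1.71 8.85
top drop mm 0.31  res 1.31 8.9
F [ 0.6  3.7 -0. ] [ 0.5392 -0.1317  0.0825]
```

>>> move_arm:
  steps:
    - [[0.002,0,0.0005],[0,-2,0]]
    - [[0.0034,0,0.001],[0,-4,0]]
    - [[0.0034,0,0.001],[0,-4,0]]
    - [[0.0034,0,0.001],[0,-4,0]]
    - [[0.0034,0,0.001],[0,-4,0]]

```text
t: 9.32
ee_pos: [0.5409, -0.1348, 0.0825]
tool_rot: [-0.582, 0.402, -0.402, 0.582]
ft_force: [0.9, 3.8, -0.8]
width: 0.0255
```

```bash
python3 zest2.py
```

```text
scene drop mm 0.18  res 1.86 9.3667
top drop mm 0.31  res 1.40 9.4167
F [ 0.6  3.4 -0.3] [ 0.5409 -0.1348  0.0825]
```

>>> move_arm:
  steps:
    - [[0.002,0,0.0005],[0,-2,0]]
    - [[0.0034,0,0.001],[0,-4,0]]
    - [[0.0034,0,0.001],[0,-4,0]]
    - [[0.0034,0,0.001],[0,-4,0]]
    - [[0.0034,0,0.001],[0,-4,0]]

```text
t: 9.83
ee_pos: [0.5429, -0.1378, 0.0825]
tool_rot: [0.595, -0.381, 0.382, -0.595]
ft_force: [1.6, 3.9, 0.9]
width: 0.0255
```

```bash
python3 zest2.py
```

```text
scene drop mm 0.20  res 1.97 9.8833
top drop mm 0.35  res 1.37 9.9333
F [1.2 4.  0.9] [ 0.5429 -0.1378  0.0825]
```

>>> move_arm:
  steps:
    - [[0.002,0,0.0005],[0,-2,0]]
    - [[0.0034,0,0.001],[0,-4,0]]
    - [[0.0034,0,0.001],[0,-4,0]]
    - [[0.0034,0,0.001],[0,-4,0]]
    - [[0.0034,0,0.001],[0,-4,0]]

```text
t: 10.35
ee_pos: [0.5451, -0.1405, 0.0824]
tool_rot: [0.608, -0.36, 0.36, -0.608]
ft_force: [0.9, 2.9, 0.4]
width: 0.0261
```

```bash
python3 zest2.py
```

```text
scene drop mm 0.32  res 2.15 10.4
top drop mm 0.34  res 1.42 10.45
F [ 0.7  3.2 -0. ] [ 0.5451 -0.1405  0.0824]
```

>>> move_arm:
  steps:
    - [[0.002,0,0.0005],[0,-2,0]]
    - [[0.002,0,0.0005],[0,-2,0]]
    - [[0.002,0,0.0005],[0,-2,0]]
    - [[0.002,0,0.0005],[0,-2,0]]
    - [[0.002,0,0.0005],[0,-2,0]]

```text
t: 10.87
ee_pos: [0.5465, -0.142, 0.0823]
tool_rot: [0.615, -0.35, 0.35, -0.615]
ft_force: [0.5, 2.4, 1.6]
width: 0.0255
```

```bash
python3 zest2.py
```

```text
scene drop mm 0.34  res 2.22 10.9167
top drop mm 0.50  res 1.50 10.9667
F [ 0.1  3.3 -0. ] [ 0.5465 -0.1419  0.0823]
```

>>> move_arm:
  steps:
    - [[0.002,0,0.0005],[0,-2,0]]
    - [[0.0034,0,0.001],[0,-3,0]]
    - [[0.0034,0,0.001],[0,-3,0]]
    - [[0.0034,0,0.001],[0,-3,0]]
    - [[0.0034,0,0.001],[0,-3,0]]

```text
t: 11.38
ee_pos: [0.5492, -0.1444, 0.0823]
tool_rot: [0.624, -0.333, 0.333, -0.623]
ft_force: [0.8, 2.3, 1.2]
width: 0.0256
```

```bash
python3 zest2.py
```

```text
scene drop mm 0.38  res 2.40 11.4333
top drop mm 0.45  res 1.58 11.4833
F [-0.1  3.4 -0.1] [ 0.5492 -0.1444  0.0823]
```

>>> move_arm:
  steps:
    - [[0.002,0,0.0005],[0,-2,0]]
    - [[0.0034,0,0.001],[0,-3,0]]
    - [[0.0034,0,0.001],[0,-3,0]]
    - [[0.0034,0,0.001],[0,-3,0]]
    - [[0.0034,0,0.001],[0,-3,0]]

```text
t: 11.9
ee_pos: [0.5519, -0.1467, 0.0823]
tool_rot: [0.632, -0.317, 0.317, -0.632]
ft_force: [0.0, 3.1, 1.3]
width: 0.0257
```

```bash
python3 zest2.py
python3 - <<'E'
import cv2
a=cv2.imread('pics/last_scene.png')[160:260,190:340];cv2.imwrite('pics/s5.png',cv2.resize(a,None,fx=5.3,fy=5.3))
E
```

```text
scene drop mm 2.36  res 2.84 11.95
top drop mm 3.32  res 2.19 12.0
F [ 0.3  2.2 -0.2] [ 0.5519 -0.1467  0.0823]
```

View pics/s5.png

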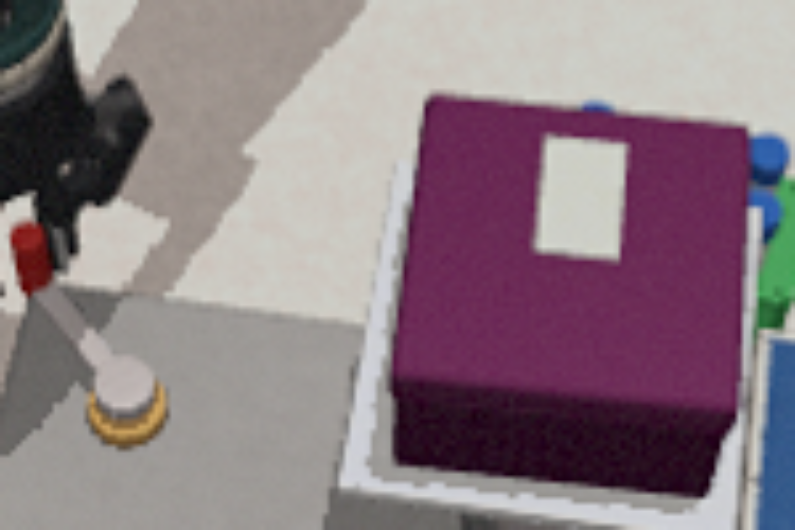

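>>> move_arm:
  steps:
    - [[0,0,0],[0,0,0]]
    - [[0,0,0],[0,0,0]]
    - [[0,0,0],[0,0,0]]
    - [[0,0,0],[0,0,0]]
    - [[0,0,0],[0,0,0]]

```text
t: 12.42
ee_pos: [0.5519, -0.1467, 0.0823]
tool_rot: [0.632, -0.317, 0.317, -0.632]
ft_force: [-0.3, 2.0, 0.5]
width: 0.0256
```

```bash
python3 zest2.py
```

```text
scene drop mm 6.03  res 3.33 12.4667
top drop mm 7.27  res 2.46 12.5167
F [1.1 2.  0.1] [ 0.5519 -0.1467  0.0823]
```

>>> move_arm:
  steps:
    - [[0,0,0],[0,0,0]]
    - [[0,0,0],[0,0,0]]
    - [[0,0,0],[0,0,0]]
    - [[0,0,0],[0,0,0]]
    - [[0,0,0],[0,0,0]]
    - [[0,0,0],[0,0,0]]
    - [[0,0,0],[0,0,0]]
    - [[0,0,0],[0,0,0]]
    - [[0,0,0],[0,0,0]]
    - [[0,0,0],[0,0,0]]
    - [[0,0,0],[0,0,0]]
    - [[0,0,0],[0,0,0]]
    - [[0,0,0],[0,0,0]]
    - [[0,0,0],[0,0,0]]
    - [[0,0,0],[0,0,0]]
    - [[0,0,0],[0,0,0]]
    - [[0,0,0],[0,0,0]]
    - [[0,0,0],[0,0,0]]
    - [[0,0,0],[0,0,0]]
    - [[0,0,0],[0,0,0]]

```text
t: 14.18
ee_pos: [0.5519, -0.1466, 0.0823]
tool_rot: [0.632, -0.317, 0.317, -0.632]
ft_force: [0.0, 2.5, 0.2]
width: 0.0257
```

```bash
python3 zest2.py
```

```text
scene drop mm 19.31  res 4.80 14.2333
top drop mm 19.82  res 2.55 14.2833
F [-0.1  1.4 -0.5] [ 0.5519 -0.1467  0.0823]
```

>>> move_arm:
  steps:
    - [[0,0,0],[0,0,0]]
    - [[0,0,0],[0,0,0]]
    - [[0,0,0],[0,0,0]]
    - [[0,0,0],[0,0,0]]
    - [[0,0,0],[0,0,0]]
    - [[0,0,0],[0,0,0]]
    - [[0,0,0],[0,0,0]]
    - [[0,0,0],[0,0,0]]
    - [[0,0,0],[0,0,0]]
    - [[0,0,0],[0,0,0]]
    - [[0,0,0],[0,0,0]]
    - [[0,0,0],[0,0,0]]
    - [[0,0,0],[0,0,0]]
    - [[0,0,0],[0,0,0]]
    - [[0,0,0],[0,0,0]]
    - [[0,0,0],[0,0,0]]
    - [[0,0,0],[0,0,0]]
    - [[0,0,0],[0,0,0]]
    - [[0,0,0],[0,0,0]]
    - [[0,0,0],[0,0,0]]

```text
t: 15.95
ee_pos: [0.5519, -0.1466, 0.0823]
tool_rot: [0.632, -0.317, 0.317, -0.632]
ft_force: [-1.2, 0.2, 0.1]
width: 0.0257
```

```bash
python3 zest2.py
```

```text
scene drop mm 31.83  res 6.29 16.0
top drop mm 32.70  res 3.09 16.05
F [-1.   1.5  0.3] [ 0.5519 -0.1466  0.0823]
```

>>> move_arm:
  steps:
    - [[0,0,0],[0,0,0]]
    - [[0,0,0],[0,0,0]]
    - [[0,0,0],[0,0,0]]
    - [[0,0,0],[0,0,0]]
    - [[0,0,0],[0,0,0]]
    - [[0,0,0],[0,0,0]]
    - [[0,0,0],[0,0,0]]
    - [[0,0,0],[0,0,0]]
    - [[0,0,0],[0,0,0]]
    - [[0,0,0],[0,0,0]]
    - [[0,0,0],[0,0,0]]
    - [[0,0,0],[0,0,0]]
    - [[0,0,0],[0,0,0]]
    - [[0,0,0],[0,0,0]]
    - [[0,0,0],[0,0,0]]
    - [[0,0,0],[0,0,0]]
    - [[0,0,0],[0,0,0]]
    - [[0,0,0],[0,0,0]]
    - [[0,0,0],[0,0,0]]
    - [[0,0,0],[0,0,0]]

```text
t: 17.72
ee_pos: [0.5519, -0.1466, 0.0823]
tool_rot: [0.632, -0.317, 0.317, -0.632]
ft_force: [-0.2, 0.8, -0.4]
width: 0.0255
```

```bash
python3 zest2.py
python3 - <<'E'
import cv2
a=cv2.imread('pics/last_scene.png')[180:300,250:400];cv2.imwrite('pics/s6.png',cv2.resize(a,None,fx=5,fy=5))
a=cv2.imread('pics/last_top.png')[100:200,130:270];cv2.imwrite('pics/t6.png',cv2.resize(a,None,fx=5.5,fy=5.5))
E
```

```text
scene drop mm 44.88  res 7.06 17.7667
top drop mm 45.59  res 3.29 17.8167
F [-0.6  1.1 -1.3] [ 0.5519 -0.1466  0.0823]
```

View pics/s6.png

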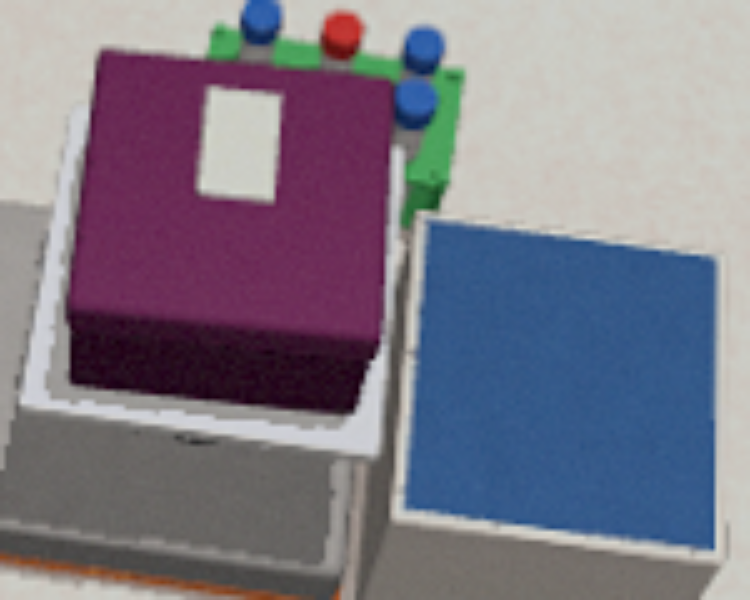

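View pics/t6.png

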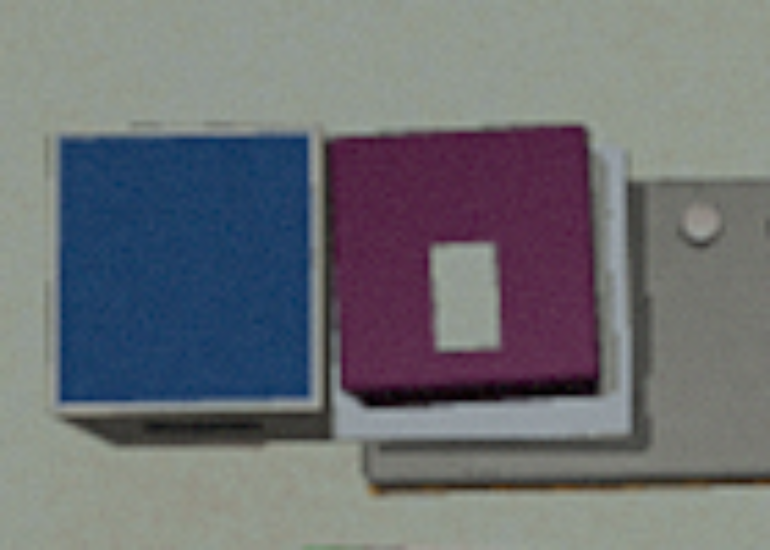

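>>> move_arm:
  steps:
    - [[0,0,0],[0,0,0]]
    - [[0,0,0],[0,0,0]]
    - [[0,0,0],[0,0,0]]
    - [[0,0,0],[0,0,0]]
    - [[0,0,0],[0,0,0]]
    - [[0,0,0],[0,0,0]]
    - [[0,0,0],[0,0,0]]
    - [[0,0,0],[0,0,0]]
    - [[0,0,0],[0,0,0]]
    - [[0,0,0],[0,0,0]]
    - [[-0.004,0,0],[0,0,0]]
    - [[-0.008,0,0],[0,0,0]]
    - [[-0.01,0,-0.0003],[0,1,0]]
    - [[-0.012,0,-0.0006],[0,2,0]]
    - [[-0.014,0,-0.001],[0,4,0]]
    - [[-0.016,0,-0.0015],[0,6,0]]
    - [[-0.017,0,-0.002],[0,6,0]]
    - [[-0.017,0,-0.002],[0,6,0]]

```text
t: 19.32
ee_pos: [0.5409, -0.1345, 0.0829]
tool_rot: [-0.615, 0.348, -0.35, 0.615]
ft_force: [3.7, -1.5, -0.6]
width: 0.0255
```

```bash
python3 zest2.py; python3 zest2.py;python3 - <<'E'
import cv2
a=cv2.imread('pics/last_scene.png')[180:300,190:340];cv2.imwrite('pics/s7b.png',cv2.resize(a,None,fx=5,fy=5))
a=cv2.imread('pics/last_scene.png')[200:300,280:410];cv2.imwrite('pics/s7.png',cv2.resize(a,None,fx=6,fy=6))
E
```

```text
scene drop mm 54.87  res 6.69 19.3667
top drop mm 55.04  res 3.45 19.4167
F [ 3.  -1.  -0.7] [ 0.5409 -0.1344  0.0829]
scene drop mm 54.88  res 6.71 19.4667
top drop mm 55.24  res 3.46 19.5167
F [ 3.2 -2.5  0.8] [ 0.5408 -0.1344  0.0829]
```

View pics/s7b.png

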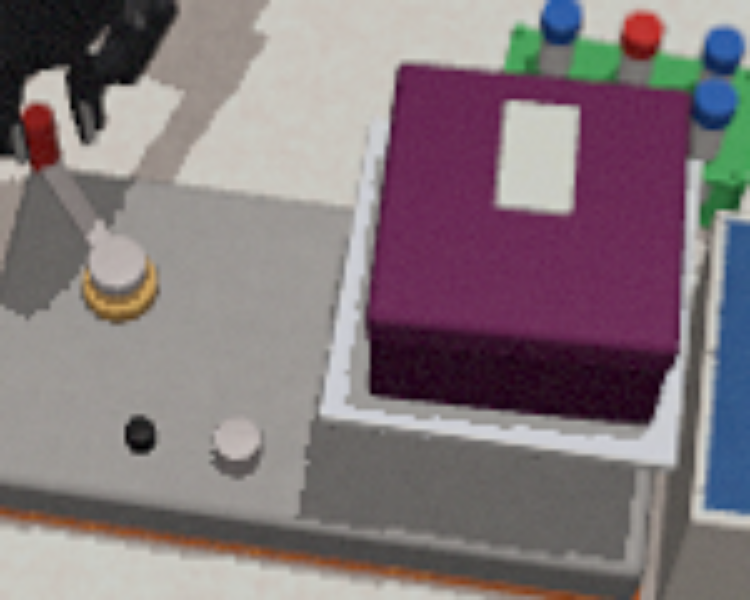

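View pics/s7.png

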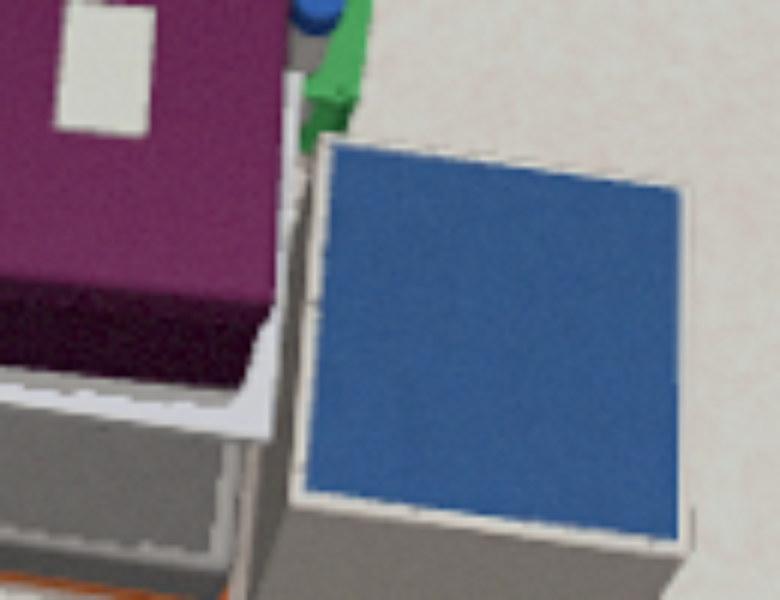

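Run:
```python
import cv2
a=cv2.imread('pics/last_top.png')
def z(a,x,y,w,h,n):
    f=800//w; cv2.imwrite('pics/'+n,cv2.convertScaleAbs(cv2.resize(a[y:y+h,x:x+w],None,fx=f,fy=f),alpha=1.4)); print(n,f)
z(a,180,120,80,70,'y1.png')
a=cv2.imread('pics/last_scene.png')
z(a,315,215,50,37,'y2.png');z(a,300,255,50,37,'y3.png');z(a,245,200,50,70,'y4.png')
```

```text
y1.png 10
y2.png 16
y3.png 16
y4.png 16
```

View pics/y1.png

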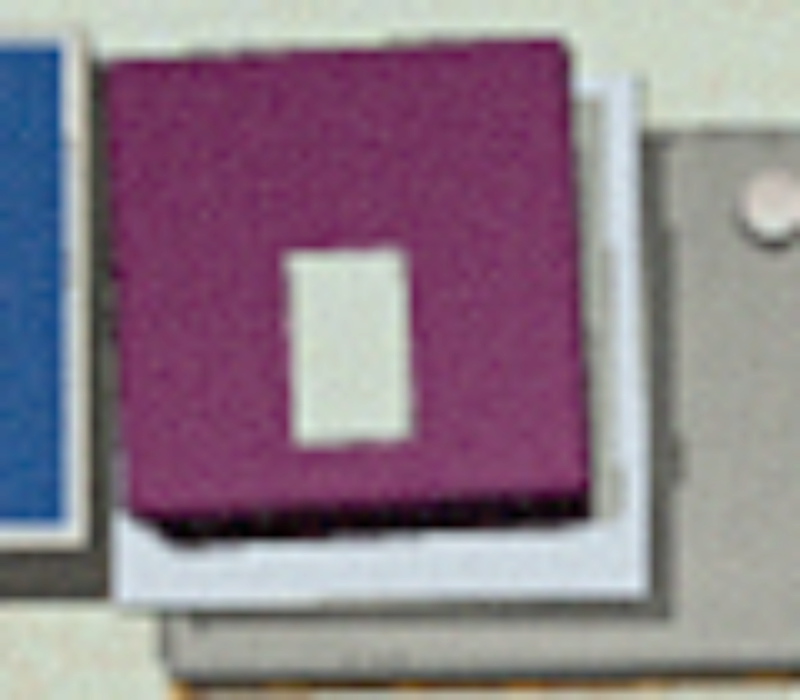

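View pics/y2.png

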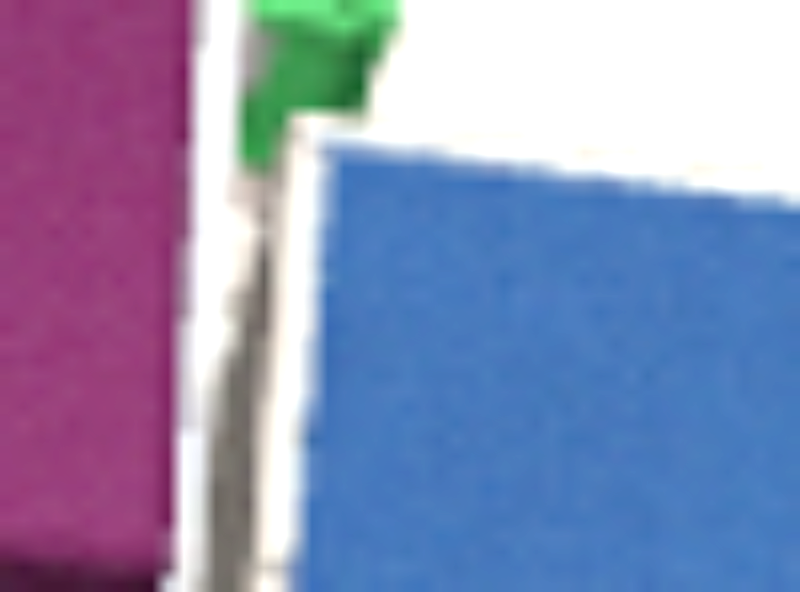

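View pics/y3.png

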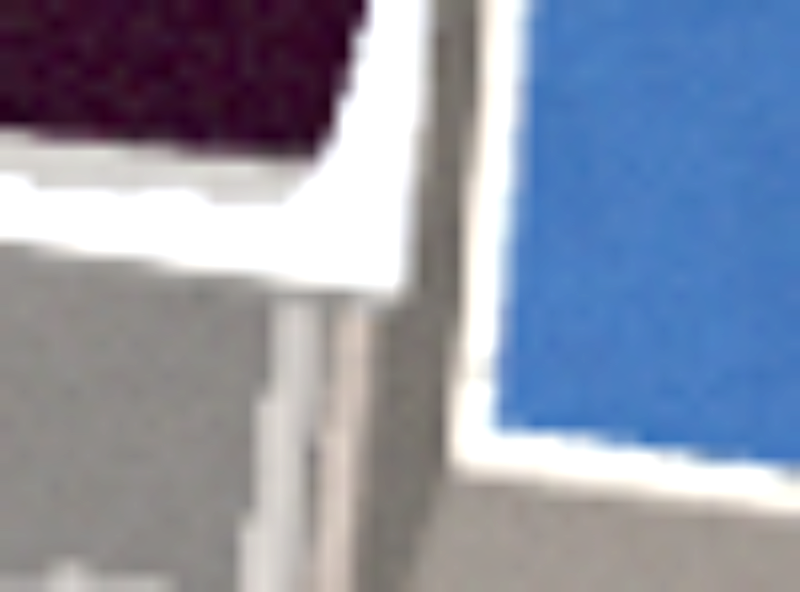

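View pics/y4.png

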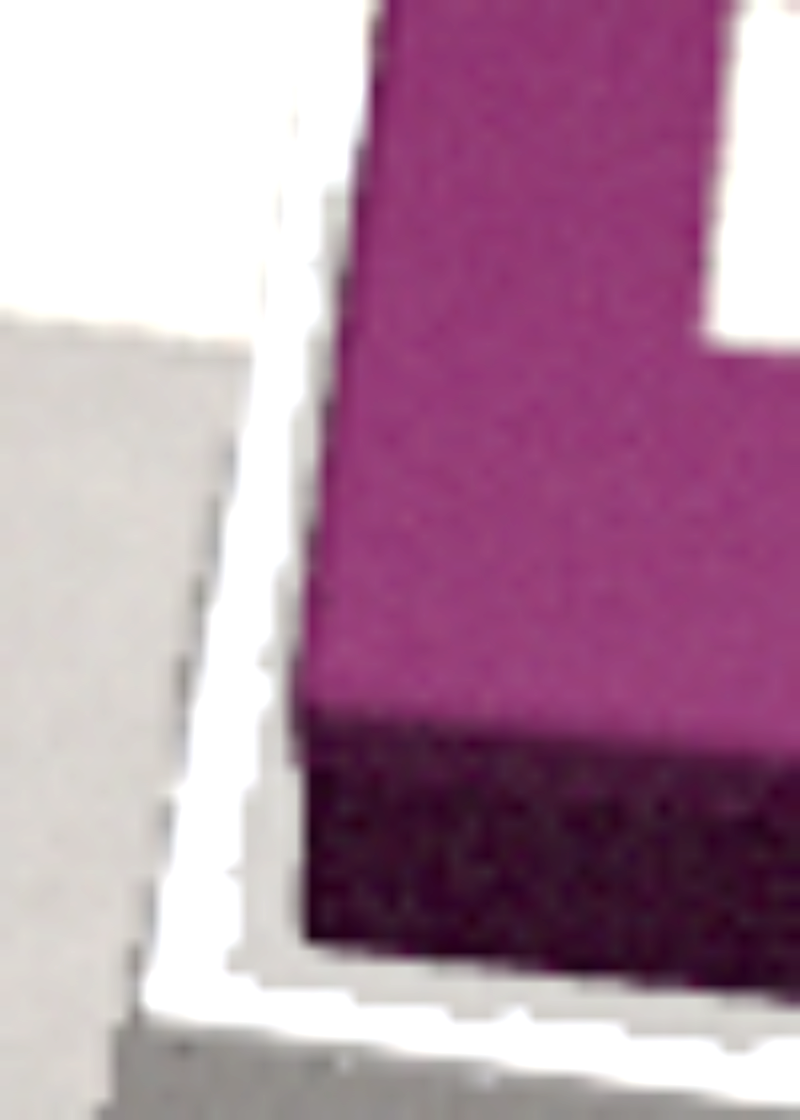

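```bash
python3 - <<'E'
from h import *
from zest import LX,LY,r,Z if False else LX,LY,r
E
cat > gap.py <<'E'
from h import *
LX,LY=.6139,.012; r=R.from_euler('z',.028)
s=snap('scene');t=snap('top')
W=lambda x,y,z:r.apply([x,y,z])+[LX,LY,0]
def rowcross(c,y,z,row): # column where lift-frame line (.,y,z) crosses image row
    xs=np.linspace(-.08,.1,60);p=proj(c,[W(x,y,z) for x in xs]); o=np.argsort(p[:,1]); return np.interp(row,p[o,1],p[o,0])
for dz in (.134,.136,.138,.140,.142,.144,.146):
    g=[rowcross(c,.168,dz,row)-rowcross(c,.16,.150,row) for c,row in((s,255+250/16),(s,215+560/16),(t,120+53.),(t,120+57.))]
    print(dz,np.round(g,2))
E
python3 gap.py
python3 - <<'E'
exec(open('fit.py').read().split("f=least_squares")[0]) if 0 else None
E
sed 's/^h=.075.*/h=.075;P=lambda a,b:(a*h,.085+b*h,.205);Q=lambda a,b:(a*h,.085+b*h,.150)/; s/^obs=\[/obs=[(0,Q(1,1),Z(300,255,16,405,285)),(0,Q(1,-1),Z(245,200,16,145,1010)),(1,Q(-1,1),Z(180,120,10,113,600)),(1,Q(-1,-1),Z(180,120,10,648,595)),(1,Q(1,-1),Z(180,120,10,638,78)),(0,Q(-1,1),sz2(702,158)),/; s/^sz=/sz2=lambda X,Y:Z(190,180,5,X,Y);sz=/' fit.py > fit2.py; python3 fit2.py | head -32
```

```text
0.134 [ 3.12  3.04 -2.01 -2.01]
0.136 [ 3.21  3.13 -2.12 -2.12]
0.138 [ 3.31  3.23 -2.23 -2.23]
0.14 [ 3.41  3.32 -2.33 -2.33]
0.142 [ 3.5   3.42 -2.44 -2.44]
0.144 [ 3.6   3.51 -2.55 -2.55]
0.146 [ 3.7   3.61 -2.66 -2.66]
x 0.6136 0.0017
y 0.012 0.0016
yaw 0.0285 0.0026
v 0.1096 0.0146
dz 0.141 0.0019
bx 0.0696 0.0005
by 0.0646 0.0005
capz 0.0817 0.0025
dx 0.019 0.001
dy 0.0004 0.0006
[ 0.0004 -0.0001  0.0026 -0.0006  0.0004 -0.0006 -0.0004  0.0001  0.0011
  0.0001  0.0001  0.0008]
0 (0.075, 0.16, 0.15) [0.259  0.3149]
0 (0.075, 0.010000000000000009, 0.15) [-0.3143 -0.0672]
0 (-0.075, 0.16, 0.15) [0.2443 0.0669]
0 (0.075, 0.010000000000000009, 0.205) [-0.4319 -0.2884]
0 (0.075, 0.16, 0.205) [0.1505 0.432 ]
0 (-0.075, 0.010000000000000009, 0.205) [-0.6356 -0.5448]
0 (-0.075, 0.16, 0.205) [0.6641 0.0669]
0 (-0.085, -0.16, 0.05) [ 0.0091 -0.9584]
0 (0.085, 0.16, 0.05) [0.8788 0.1157]
0 (0.085, -0.16, 0.05) [-1.8948 -0.0627]
0 cap [0.0059 0.017 ]
0 knob [0.0015 0.2902]
0 d-- [ 0.1761 -0.0603]
0 d-+ [-0.1896  0.0634]
0 d++ [-0.0776  0.0164]
0 d+- [ 0.0795 -0.0773]
1 (-0.075, 0.16, 0.15) [-0.1268  0.4521]
1 (-0.075, 0.010000000000000009, 0.15) [ 0.0866 -0.118 ]
1 (0.075, 0.010000000000000009, 0.15) [ 0.0457 -0.7762]
1 (0.075, 0.010000000000000009, 0.205) [ 0.2832 -0.5437]  File "<stdin>", line 2
    from zest import LX,LY,r,Z if False else LX,LY,r
                               ^^
SyntaxError: invalid syntax
```

Run:
```python
from fit2 import *
d={}
for c,q,u in obs: d.setdefault(q,{})[c]=u
for q,v in d.items():
    if len(v)==2: print(q,tri(s,[v[0]],t,[v[1]])[0]*1e3)
```

```text
(0.075, 0.010000000000000009, 0.15) [687.4638  24.426  145.0778   1.2491]
(-0.075, 0.16, 0.15) [535.7872 169.1426 150.0626   0.4514]
(0.075, 0.010000000000000009, 0.205) [688.1033  24.8997 200.714    0.9064]
(-0.075, 0.010000000000000009, 0.205) [539.423   20.583  201.799    2.2944]
(-0.075, 0.16, 0.205) [537.4468 168.0912 207.1471   0.4168]
(-0.085, -0.16, 0.05) [ 533.7428 -149.9274   42.9992    0.7759]
(0.085, -0.16, 0.05) [ 702.434  -144.0879   45.8757    6.0876]
cap [596.8327 -88.569   79.2888   1.0162]
knob [528.4567 -97.7942 114.2482   0.9382]
d-- [558.372  184.6578 138.5107   0.848 ]
d-+ [555.5635 312.8722 140.5236   1.5437]
d++ [694.77   316.9797 141.2702   0.5827]
d+- [697.198  188.4952 137.727    0.1876]
```

>>> move_arm:
  steps:
    - [[0.004,0,0],[0,0,0]]
    - [[0.008,0,0.0005],[0,-2,0]]
    - [[0.011,0,0.001],[0,-4,0]]
    - [[0.014,0,0.0015],[0,-6,0]]
    - [[0.0168,0,0.0038],[0,-6,0]]
    - [[0.0168,0,0.0038],[0,-6,0]]
    - [[0.0168,0,0.0038],[0,-6,0]]
    - [[0.0168,0,0.0038],[0,-6,0]]
    - [[0.0168,0,0.0038],[0,-6,0]]
    - [[0.0168,0,0.0038],[0,-6,0]]
    - [[0.0168,0,0.0038],[0,-6,0]]
    - [[0.0168,0,0.0038],[0,-6,0]]
    - [[0.013,0,0.0035],[0,-6,0]]
    - [[0.009,0,0.003],[0,-6,0]]
    - [[0.007,0,0.0025],[0,-5,0]]
    - [[0.005,0,0.002],[0,-4,0]]
    - [[0.003,0,0.0015],[0,-2,0]]
    - [[0.001,0,0.0005],[0,0,0]]
    - [[0,0,0],[0,0,0]]
    - [[0,0,0],[0,0,0]]

```text
t: 21.48
ee_pos: [0.5415, -0.1348, 0.0836]
tool_rot: [-0.615, 0.348, -0.351, 0.615]
ft_force: [3.9, -2.5, 1.6]
width: 0.0255
```

```bash
python3 zest2.py; python3 zest2.py
```

```text
scene drop mm 59.89  res 6.77 21.5333
top drop mm 60.33  res 3.68 21.5833
F [ 3.  -2.3  1.7] [ 0.5413 -0.1348  0.0835]
scene drop mm 59.90  res 6.82 21.6333
top drop mm 60.38  res 3.68 21.6833
F [ 2.8 -2.5  2.9] [ 0.541  -0.1348  0.0833]
```

>>> move_arm:
  steps:
    - [[0.004,0,0],[0,0,0]]
    - [[0.008,0,0.0005],[0,-2,0]]
    - [[0.011,0,0.001],[0,-4,0]]
    - [[0.014,0,0.0015],[0,-6,0]]
    - [[0.0168,0,0.0038],[0,-6,0]]
    - [[0.0168,0,0.0038],[0,-6,0]]
    - [[0.0168,0,0.0038],[0,-6,0]]
    - [[0.0168,0,0.0038],[0,-6,0]]
    - [[0.0168,0,0.0038],[0,-6,0]]
    - [[0.0168,0,0.0038],[0,-6,0]]
    - [[0.013,0,0.0035],[0,-6,0]]
    - [[0.009,0,0.003],[0,-6,0]]
    - [[0.007,0,0.0025],[0,-5,0]]
    - [[0.005,0,0.002],[0,-4,0]]
    - [[0.003,0,0.0015],[0,-2,0]]
    - [[0.001,0,0.0005],[0,0,0]]
    - [[0,0,0],[0,0,0]]
    - [[0,0,0],[0,0,0]]

```text
t: 23.18
ee_pos: [0.5415, -0.1348, 0.0835]
tool_rot: [-0.615, 0.348, -0.351, 0.615]
ft_force: [3.9, -2.0, 0.8]
width: 0.0257
```

```bash
python3 zest2.py
python3 - <<'E'
import cv2
def z(a,x,y,w,h,n):
    f=800//w; cv2.imwrite('pics/'+n,cv2.convertScaleAbs(cv2.resize(a[y:y+h,x:x+w],None,fx=f,fy=f),alpha=1.4))
z(cv2.imread('pics/last_top.png'),180,120,80,60,'w1.png')
z(cv2.imread('pics/last_scene.png'),300,225,80,60,'w2.png')
z(cv2.imread('pics/last_scene.png'),245,215,80,60,'w3.png')
E
```

```text
scene drop mm 63.61  res 6.94 23.2333
top drop mm 64.34  res 3.45 23.2833
F [ 4.1 -1.6  2.5] [ 0.5413 -0.1348  0.0834]
```

View pics/w1.png

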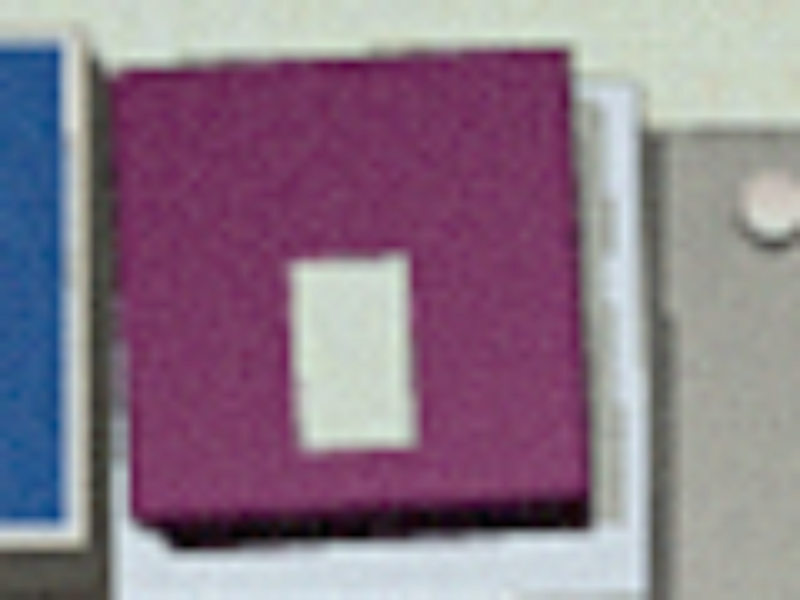

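View pics/w2.png

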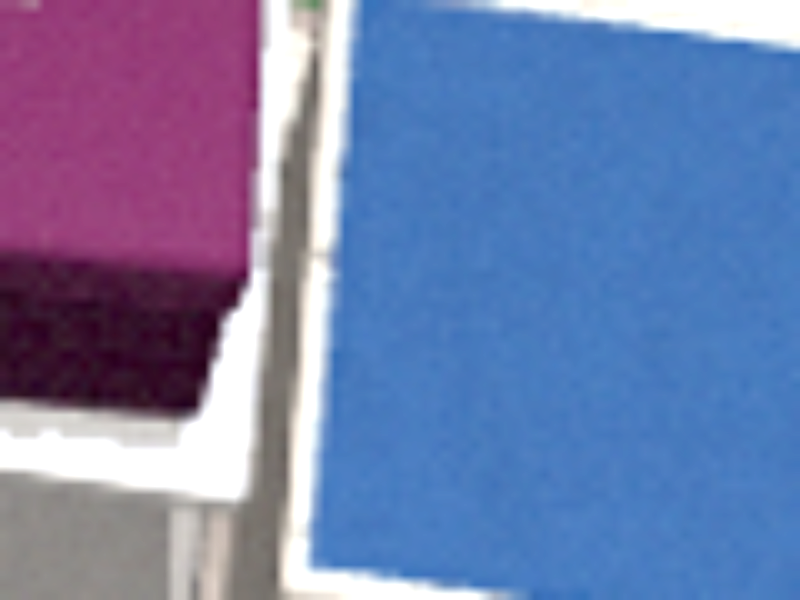

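Run:
```python
from h import *
np.set_printoptions(linewidth=200,precision=1,suppress=True)
LX,LY=.6136,.012; r=R.from_euler('z',.0285)
W=lambda x,y,z:r.apply([x,y,z])+[LX,LY,0]
S={'scene':[],'top':[]}
for i in range(3):
    for n in S: S[n].append(optics.snapshot(n))
out={}
for n in S:
    c=S[n][0]; g=np.mean([cv2.cvtColor(k['color'],cv2.COLOR_RGB2GRAY).astype(np.float32) for k in S[n]],0)
    for nm,ys,x0,z in (('plat',(.02,.15),0,.141),('deck',(.176,.30),.019,.141)):
        e=x0+(.075 if n=='scene' else -.075)
        offs=np.arange(-.016,.0165,.001)
        Y=np.linspace(*ys,60)
        prof=[]
        for o in offs:
            p=proj(c,[W(e+o,y,z) for y in Y]).astype(np.float32)
            prof.append(cv2.remap(g,p[:,0].reshape(1,-1),p[:,1].reshape(1,-1),cv2.INTER_LINEAR).mean())
        print(n,nm);print(np.c_[offs*1e3,prof].T)
```

```text
scene plat
[[-16.  -15.  -14.  -13.  -12.  -11.  -10.   -9.   -8.   -7.   -6.   -5.   -4.   -3.   -2.   -1.    0.    1.    2.    3.    4.    5.    6.    7.    8.    9.   10.   11.   12.   13.   14.   15.
   16. ]
 [ 39.6  47.2  62.5  86.8 115.5 138.7 151.3 155.5 157.7 162.8 172.7 186.1 197.8 204.  206.  206.  202.1 185.3 154.5 125.5 110.8 105.7 103.1 102.2 102.2 102.4 102.5 102.6 102.6 102.6 102.5 102.4
  102.4]]
scene deck
[[-16.  -15.  -14.  -13.  -12.  -11.  -10.   -9.   -8.   -7.   -6.   -5.   -4.   -3.   -2.   -1.    0.    1.    2.    3.    4.    5.    6.    7.    8.    9.   10.   11.   12.   13.   14.   15.
   16. ]
 [ 83.8  83.7  83.7  83.7  83.7  83.6  83.3  82.7  81.6  81.   86.2 106.4 142.2 176.6 196.1 200.7 193.3 174.5 148.2 124.7 111.9 109.1 110.  110.8 111.1 111.2 111.3 111.7 112.2 112.5 112.9 113.3
  113.7]]
top plat
[[-16.  -15.  -14.  -13.  -12.  -11.  -10.   -9.   -8.   -7.   -6.   -5.   -4.   -3.   -2.   -1.    0.    1.    2.    3.    4.    5.    6.    7.    8.    9.   10.   11.   12.   13.   14.   15.
   16. ]
 [111.  115.4 118.  119.6 120.7 121.2 121.2 119.2 114.1 106.5  97.7  86.1  73.9  68.3  76.3  94.3 113.5 129.5 142.7 152.  155.4 154.4 152.7 151.8 151.5 151.5 152.  152.9 154.4 153.5 151.3 145.6
  133.8]]
top deck
[[-16.  -15.  -14.  -13.  -12.  -11.  -10.   -9.   -8.   -7.   -6.   -5.   -4.   -3.   -2.   -1.    0.    1.    2.    3.    4.    5.    6.    7.    8.    9.   10.   11.   12.   13.   14.   15.
   16. ]
 [ 92.2  81.   73.2  70.   67.   64.1  59.9  55.5  50.9  49.5  51.8  53.4  52.7  54.5  64.3  83.6 106.7 126.9 138.9 141.7 135.7 119.5  96.4  74.   59.   53.2  52.8  54.7  56.1  57.   57.3  57.3
   57.3]]
```

Run:
```python
from h import *
np.set_printoptions(precision=4,suppress=True)
st=readout.observe();M=R.from_quat(st['tool_rot']).as_matrix();p=st['ee_pos'];print(p,M[:,0],M[:,2],st['ft_force'])
LX,LY=.6136,.012; r=R.from_euler('z',.0285)
a0=np.degrees(np.arctan2(M[1,0],M[0,0]));V=r.apply([-.02,-.1,0])+[LX,LY,0]
rad=.070
for v in [.734,.68,.62,.56,.5,.44,.38,.32,.26,.2,.15,.1,.06,.03,0,-.03]:
    a=a0+(-86-a0)*(.734-v)/.734
    tx=np.array([np.cos(np.radians(a)),np.sin(np.radians(a)),0])
    k=r.apply([-.02-rad*np.cos(v),-.1-rad*np.sin(v),0])+[LX,LY,0]
    q=k-tx*.0049; d=(q-[p[0],p[1],0])@M
    print(v,np.round(d[[0,2]],4),'rot',round(-(a-a0),1))
```

```text
[ 0.5405 -0.1347  0.0829] [ 0.5114 -0.8593  0.0014] [0.8593 0.5114 0.0003] [ 2.5123 -3.2523  2.2605]
0.734 [-0.0002  0.0035] rot -0.0
0.68 [-0.004   0.0029] rot 2.0
0.62 [-0.0081  0.0025] rot 4.2
0.56 [-0.0123  0.0023] rot 6.3
0.5 [-0.0164  0.0024] rot 8.5
0.44 [-0.0206  0.0028] rot 10.7
0.38 [-0.0247  0.0034] rot 12.9
0.32 [-0.0288  0.0042] rot 15.1
0.26 [-0.0329  0.0053] rot 17.3
0.2 [-0.0369  0.0066] rot 19.5
0.15 [-0.0401  0.0079] rot 21.3
0.1 [-0.0433  0.0094] rot 23.1
0.06 [-0.0458  0.0107] rot 24.6
0.03 [-0.0476  0.0117] rot 25.7
0 [-0.0495  0.0128] rot 26.8
-0.03 [-0.0512  0.0139] rot 27.9
```

>>> move_arm:
  steps:
    - [[-0.004,0,0.001],[0,2,0]]
    - [[-0.008,0,0.0015],[0,4,0]]
    - [[-0.012,0,0.002],[0,6,0]]
    - [[-0.016,0,0.0024],[0,8.5,0]]
    - [[-0.0205,0,0.0028],[0,10.7,0]]
    - [[-0.0247,0,0.0034],[0,12.9,0]]
    - [[-0.0288,0,0.0042],[0,15.1,0]]
    - [[-0.0329,0,0.0053],[0,17.3,0]]
    - [[-0.0369,0,0.0066],[0,19.5,0]]
    - [[-0.0401,0,0.0079],[0,21.3,0]]
    - [[-0.042,0,0.009],[0,23,0]]
    - [[-0.042,0,0.009],[0,23,0]]

```text
t: 24.58
ee_pos: [0.5241, -0.0941, 0.0816]
tool_rot: [0.534, -0.466, 0.464, -0.531]
ft_force: [-1.8, -4.6, 2.4]
width: 0.026
```

```bash
python3 zest2.py
python3 - <<'E'
import cv2
a=cv2.imread('pics/last_scene.png')[170:270,190:340];cv2.imwrite('pics/s8.png',cv2.resize(a,None,fx=5.3,fy=5.3))
E
```

```text
scene drop mm 63.53  res 6.45 24.6333
top drop mm 64.07  res 3.17 24.6833
F [-2.9 -5.6  1.2] [ 0.5245 -0.094   0.0814]
```

View pics/s8.png

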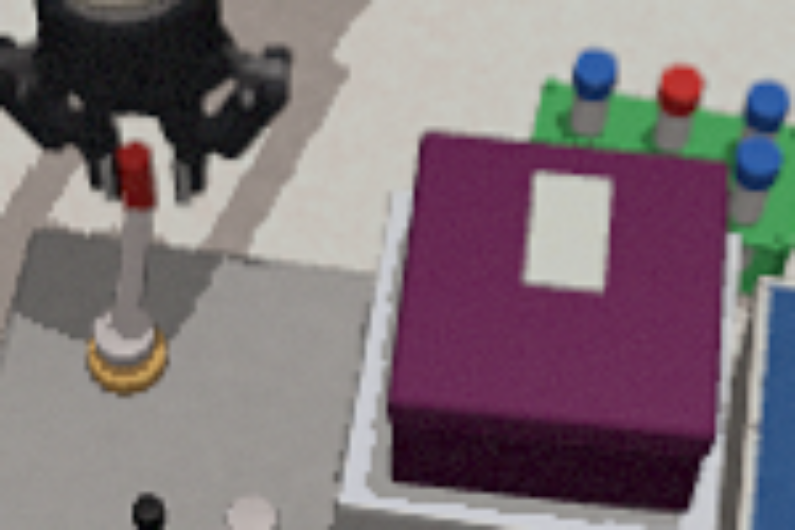

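>>> move_arm:
  steps:
    - [[-0.0015,0,0.0001],[0,0,0]]
    - [[-0.003,0,0.0002],[0,0,0]]
    - [[-0.0045,0,0.0002],[0,0,0]]
    - [[-0.005,0,0.0003],[0,0,0]]
    - [[-0.005,0,0.0003],[0,0,0]]

```text
t: 25.1
ee_pos: [0.5241, -0.0891, 0.0813]
tool_rot: [0.534, -0.466, 0.464, -0.531]
ft_force: [-2.7, -4.9, 2.2]
width: 0.0259
```

>>> move_arm:
  steps:
    - [[-0.001,0,0],[0,0,0]]
    - [[-0.0015,0,0],[0,0,0]]
    - [[-0.0015,0,0],[0,0,0]]

```text
t: 25.35
ee_pos: [0.5238, -0.0876, 0.0813]
tool_rot: [0.534, -0.466, 0.464, -0.531]
ft_force: [-3.3, -4.5, 1.9]
width: 0.0256
```

>>> move_arm:
  steps:
    - [[-0.0005,0,0],[0,0,0]]
    - [[-0.001,0,0],[0,0,0]]
    - [[-0.001,0,0],[0,0,0]]

```text
t: 25.6
ee_pos: [0.5237, -0.0869, 0.0813]
tool_rot: [0.534, -0.466, 0.464, -0.531]
ft_force: [-3.1, -5.1, 0.9]
width: 0.0256
```

>>> move_arm:
  steps:
    - [[-0.0005,0,0],[0,0,0]]
    - [[-0.001,0,0],[0,0,0]]
    - [[-0.001,0,0],[0,0,0]]

```text
t: 25.85
ee_pos: [0.5237, -0.0868, 0.0813]
tool_rot: [0.535, -0.466, 0.465, -0.531]
ft_force: [-2.0, -8.7, 0.4]
width: 0.025
```

>>> move_arm:
  steps:
    - [[-0.0005,0,0],[0,0,0]]
    - [[-0.0005,0,0],[0,0,0]]
    - [[-0.0005,0,0],[0,0,0]]

```text
t: 26.1
ee_pos: [0.5237, -0.0868, 0.0813]
tool_rot: [0.535, -0.465, 0.465, -0.53]
ft_force: [-2.3, -8.2, 0.1]
width: 0.0257
```

>>> move_arm:
  steps:
    - [[-0.0005,0,0],[0,0,0]]
    - [[-0.0005,0,0],[0,0,0]]
    - [[-0.0005,0,0],[0,0,0]]

```text
t: 26.35
ee_pos: [0.5237, -0.0868, 0.0813]
tool_rot: [0.535, -0.465, 0.465, -0.53]
ft_force: [-1.4, -9.8, -0.8]
width: 0.0258
```

>>> move_arm:
  steps:
    - [[-0.0005,0,0],[0,0,0]]
    - [[-0.001,0,0],[0,0,0]]
    - [[-0.001,0,0],[0,0,0]]
    - [[-0.001,0,0],[0,0,0]]

```text
t: 26.68
ee_pos: [0.5237, -0.0868, 0.0813]
tool_rot: [0.535, -0.465, 0.466, -0.53]
ft_force: [-1.8, -13.3, 0.3]
width: 0.0254
```

```bash
python3 zest2.py
```

```text
scene drop mm 63.51  res 6.58 26.7333
top drop mm 63.96  res 3.17 26.7833
F [ -2.1 -12.8  -0.7] [ 0.5237 -0.0868  0.0813]
```

>>> move_arm:
  steps:
    - [[-0.0005,0,0],[0,0,0]]
    - [[-0.0008,0,0],[0,0,0]]
    - [[-0.0008,0,0],[0,0,0]]
    - [[-0.0008,0,0],[0,0,0]]
    - [[-0.0008,0,0],[0,0,0]]

```text
t: 27.2
ee_pos: [0.5237, -0.0867, 0.0813]
tool_rot: [0.535, -0.464, 0.466, -0.529]
ft_force: [-0.7, -13.8, -1.4]
width: 0.0255
```

>>> move_arm:
  steps:
    - [[0.002,0,0],[0,0,0]]
    - [[0.005,0,0],[0,0,0]]
    - [[0.0075,0,0],[0,0,0]]
    - [[0.0085,0,0],[0,0,0]]
    - [[0.0085,0,0],[0,0,0]]

```text
t: 27.62
ee_pos: [0.5259, -0.09, 0.0817]
tool_rot: [-0.533, 0.466, -0.464, 0.533]
ft_force: [0.4, 0.1, 0.5]
width: 0.0256
```

```bash
python3 zest2.py
python3 - <<'E'
import cv2
a=cv2.imread('pics/last_scene.png')[170:270,190:340];cv2.imwrite('pics/s9.png',cv2.resize(a,None,fx=5.3,fy=5.3))
E
```

```text
scene drop mm 63.51  res 6.46 27.6667
top drop mm 64.03  res 3.17 27.7167
F [-0.1 -0.1 -0.1] [ 0.5261 -0.09    0.082 ]
```

View pics/s9.png

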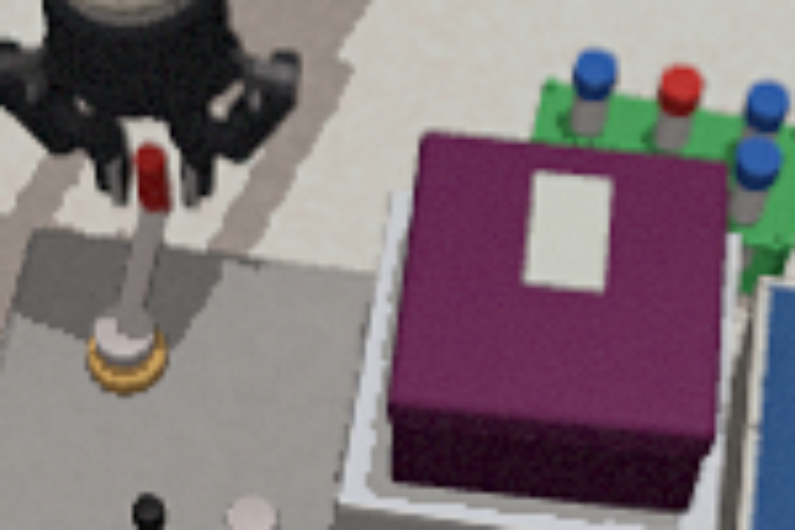

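>>> move_arm:
  steps:
    - [[0,-0.01,0],[0,0,0]]
    - [[0,-0.025,0],[0,0,0]]
    - [[0,-0.045,0],[0,0,0]]
    - [[0,-0.07,0],[0,0,0]]
    - [[0,-0.1,0],[0,0,0]]
    - [[0,-0.13,0],[0,0,0]]
    - [[0,-0.15,0],[0,0,0]]
    - [[0,-0.15,0],[0,0,0]]
    - [[0,-0.15,0],[0,0,0]]
    - [[0,-0.15,0],[0,0,0]]

```text
t: 28.55
ee_pos: [0.5259, -0.0903, 0.2317]
tool_rot: [0.533, -0.465, 0.465, -0.533]
ft_force: [-0.3, -0.1, -0.7]
width: 0.0258
```

```bash
python3 zest2.py
```

```text
scene drop mm 63.35  res 7.77 28.6
top drop mm 64.47  res 3.62 28.65
F [ 0.1 -0.5 -0.9] [ 0.5254 -0.0903  0.2304]
```

View pics/last_scene.png

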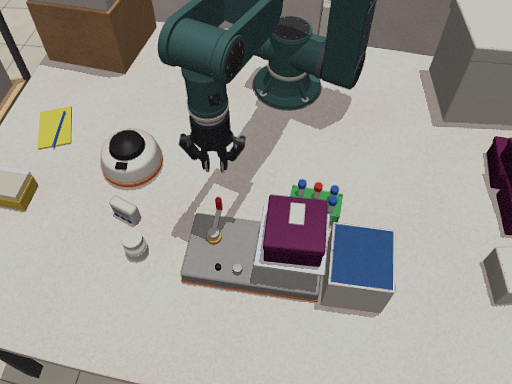

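The lever is on its closed stop with the red knob at about (218,203). The platform is level with the deck, the box is centred on it, the gripper is clear, and the other things haven't moved. Handing in.

```bash
python3 -c "
from h import *
print(ctrl.finish_job())"
```

```text
the job is handed in; nothing more can be done
None
```

I lowered the platform level with the deck, closed the valve and pressed the lever snug onto its stop, then lifted clear and handed the job in at about 29 s. No verdict was reported.

**What I did:** I straddled the knob with the part-shut fingers and pushed the lever open in small steps. The platform began to sink at about 0.8 rad, at roughly 7 mm/s. I stopped it at a drop of 55 mm, nudged it twice more to about 64 mm, then closed the valve and pressed the lever against its stop. The wrist force there was 13–14 N.

**Last checks:**
- **Level:** The platform's top came to about 141 mm above the bench. My fit to both cameras put the deck at 141 mm, give or take 2 mm. An edge comparison between the two views had the platform within about 1 mm of the deck.
- **At rest:** The drop stayed at about 64 mm after the valve was shut. The two cameras differed by 0.5–1.1 mm.
- **Clear:** The wrist force was about zero after backing off. In the last picture the other things on the bench look unmoved, though I did not measure them again.

**Disagreement:** Triangulating single corners by eye scattered by several millimetres, with the deck between 138 and 141 mm. Measuring the gap between platform and deck was too coarse to use. I relied on the fit and the edge comparison instead.

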